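# Lock the sample bottles away in the sample cabinet

### The job

Lock all the thin glass sample bottles away in the white sample cabinet: take the release rod from its stand, push it gently down through the slot in the cabinet's top until the hidden latch tab gives way and the tray springs out, then pull the tray right out by its handle, stand every bottle upright in it, and push it fully home so that it latches. Grip the bottles only lightly by the neck and do not force the tab, or they break; put the rod back in its stand, and leave the other things on the table where they are.

Things in the scene. Friction and masses are not known exactly. Their poses are not given: they have to be found in the camera images.
- cabinet: fixed white sample cabinet, 170 mm deep (x), 235 mm wide (y), 135 mm high; origin at the middle of its underside. Its x axis points from its front to its back; the tray slides out of its front towards its -x
- slot (a point): the cabinet's slot: middle of the opening in its top surface, 135 mm above the table, near the left front corner as the robot sees it. The opening is 36 mm long (cabinet's x) and 16 mm wide (y), through a top 7 mm thick. Axes as the cabinet's
- tab_top (a point): top of the hidden latch tab, a black pad 40 by 24 mm squarely under the slot, 20 mm below the cabinet's top surface when not pressed; it goes straight down
- tab (a joint): travel of the latch tab in m: 0 at rest, 0.014 at its stop. A spring holds it up with about 2 N at rest, 4.5 N fully pressed; pressed 10 mm or more it frees the tray; let go, it springs back. It breaks if the rod presses on it with more than 25 N
- tray (a joint): how far the tray is out, in m: about 0 latched, 0.155 fully out. When the tab is pressed a spring pushes the tray out 30 to 60 mm; beyond that pull it by its handle (a few N); it stays where it is left. Pushed home (to -0.002; stop at -0.003; 5 to 10 N over the last 30 mm) it rides over the latch and locks itself, and the tab springs up
- tray_floor (a point): middle of the tray's floor (upper surface, 15 mm above the table). Inside, the tray is 145 mm long (x) and 150 mm wide (y); back and side walls reach 40 mm above the floor; in front a grey panel 225 mm wide, 12 mm thick reaches 103 mm above the table. Four bottles fit, two by two, and go in under the cabinet's top. Axes as the cabinet's
- tray_handle (a point): the tray's handle: a black upright round post 24 mm across and 46 mm high, its axis 28 mm in front of the tray's front panel, joined to it by a short arm; point half-way up, 79 mm above the table. Axes as the cabinet's
- rod_grip (a point): the release rod, 117 mm long, 0.07 kg, standing upright in its stand: a steel shaft 9 mm across and 62 mm long, on top of it a black round handle 26 mm across and 55 mm long. The point is in the middle of the handle, 27.5 mm above its lower end and 89.5 mm above the rod's lower tip; z is its axis, upwards
- stand_hole0 (a point): the rod's stand: a fixed grey block 56 by 56 mm and 70 mm high with an upright through hole 18 mm across in which the rod's shaft hangs loosely, the handle resting on the block. The point is the middle of the hole's mouth, on the block's top
- bottle_a_mid (a point): thin glass sample bottle, 82 mm tall, 0.12 kg: round body 48 mm across and 44 mm high, above it a neck with white cap, 28 mm across and 38 mm high, by which it is held. Point on its axis half-way up (41 mm above its underside); z is its axis. Two to four of bottles a to d are present. It breaks when the two fingers together press on it with more than 80 N (40 N each)
- bottle_b_mid (a point): thin glass sample bottle, 82 mm tall, 0.12 kg: round body 48 mm across and 44 mm high, above it a neck with white cap, 28 mm across and 38 mm high, by which it is held. Point on its axis half-way up (41 mm above its underside); z is its axis. Two to four of bottles a to d are present. It breaks when the two fingers together press on it with more than 80 N (40 N each)
- bottle_c_mid (a point): thin glass sample bottle, 82 mm tall, 0.12 kg: round body 48 mm across and 44 mm high, above it a neck with white cap, 28 mm across and 38 mm high, by which it is held. Point on its axis half-way up (41 mm above its underside); z is its axis. Two to four of bottles a to d are present. It breaks when the two fingers together press on it with more than 80 N (40 N each)
- bottle_d_mid (a point): thin glass sample bottle, 82 mm tall, 0.12 kg: round body 48 mm across and 44 mm high, above it a neck with white cap, 28 mm across and 38 mm high, by which it is held. Point on its axis half-way up (41 mm above its underside); z is its axis. Two to four of bottles a to d are present. It breaks when the two fingers together press on it with more than 80 N (40 N each)
- ointment_jar: bystander, not part of the job: squat white jar, 60 mm across, 48 mm high; origin at its underside
- tape_roll: bystander, not part of the job: roll of paper tape lying flat, 72 mm across, 28 mm high; origin at its underside
- oximeter: bystander, not part of the job: grey finger clip, 62 x 36 x 30 mm; origin at its underside

How it is judged (in metres and radians):
On the way, in this order (a step that is already met when the one before it is completed fails the run):
1. the rod, through the slot, presses the latch tab down (value of joint tab above 0.005 m and contact force between rod and tab above 0.3 N).
2. the tray is pulled out by 120 mm or more (value of joint tray above 0.12 m), for 0.2 s.
3. every bottle present stands upright in the tray while it is still out by 80 mm or more (x of bottle_a_mid in the frame of tray_floor between -0.062 and 0.062 m and y of bottle_a_mid in the frame of tray_floor between -0.065 and 0.065 m and z of bottle_a_mid in the frame of tray_floor between 0.034 and 0.048 m and angle between each of bottle_a_mid, bottle_b_mid, bottle_c_mid, bottle_d_mid's own z axis and vertical below 0.2 rad and x of bottle_b_mid in the frame of tray_floor between -0.062 and 0.062 m and y of bottle_b_mid in the frame of tray_floor between -0.065 and 0.065 m and z of bottle_b_mid in the frame of tray_floor between 0.034 and 0.048 m and x of bottle_c_mid in the frame of tray_floor between -0.062 and 0.062 m and y of bottle_c_mid in the frame of tray_floor between -0.065 and 0.065 m and z of bottle_c_mid in the frame of tray_floor between 0.034 and 0.048 m and x of bottle_d_mid in the frame of tray_floor between -0.062 and 0.062 m and y of bottle_d_mid in the frame of tray_floor between -0.065 and 0.065 m and z of bottle_d_mid in the frame of tray_floor between 0.034 and 0.048 m and value of joint tray above 0.08 m), for 0.2 s.
At the end, for the whole second after the job is handed in: tray home and latched (tray and tab within 3 mm of rest); every bottle present upright (within 0.2 rad) on the tray's floor; the rod hanging upright (0.2 rad) in its stand, its handle's middle within 15 mm of the hole's axis and 36 mm of its mouth (value of joint each of tray, tab below 0.003 m and x of bottle_a_mid in the frame of tray_floor between -0.062 and 0.062 m and y of bottle_a_mid in the frame of tray_floor between -0.065 and 0.065 m and z of bottle_a_mid in the frame of tray_floor between 0.034 and 0.048 m and angle between each of bottle_a_mid, bottle_b_mid, bottle_c_mid, bottle_d_mid, rod_grip's own z axis and vertical below 0.2 rad and x of bottle_b_mid in the frame of tray_floor between -0.062 and 0.062 m and y of bottle_b_mid in the frame of tray_floor between -0.065 and 0.065 m and z of bottle_b_mid in the frame of tray_floor between 0.034 and 0.048 m and x of bottle_c_mid in the frame of tray_floor between -0.062 and 0.062 m and y of bottle_c_mid in the frame of tray_floor between -0.065 and 0.065 m and z of bottle_c_mid in the frame of tray_floor between 0.034 and 0.048 m and x of bottle_d_mid in the frame of tray_floor between -0.062 and 0.062 m and y of bottle_d_mid in the frame of tray_floor between -0.065 and 0.065 m and z of bottle_d_mid in the frame of tray_floor between 0.034 and 0.048 m and horizontal distance between rod_grip and stand_hole0 below 0.015 m and distance between rod_grip and stand_hole0 below 0.036 m); the robot touches nothing.
It fails at once if a bottle is gripped or pressed by the two fingers together with more than 80 N (contact force between the fingers and bottle_a above 80 N or contact force between the fingers and bottle_b above 80 N or contact force between the fingers and bottle_c above 80 N or contact force between the fingers and bottle_d above 80 N).
It fails at once if the rod presses on the latch tab with more than 25 N (contact force between rod and tab above 25 N).
It fails at once if a bystander is moved by more than 40 mm (distance of any of ointment_jar, tape_roll, oximeter from where it was at the start of the episode above 0.04 m).
Of bottle_a, bottle_b, bottle_c, bottle_d only 2 to 4 are there at a start; the rules pass over those that are not, and their reading is None.
At some moment in a run one of bottle_a, bottle_b, bottle_c, bottle_d may be knocked a few centimetres aside while the robot is not near it.
It also fails if it takes over 210 s, if anything falls off the work surface, if the arm or the gripper's body presses on something with over 40 N, if the wrist force passes 120 N, or if a joint passes its speed limit or range.

### The arm

A 6-joint arm with a two-finger parallel gripper is mounted at the origin on the work surface. World frame = base frame: x ahead of the robot, y to its left, z up, the work surface at z = 0. Lengths are in m, angles in degrees, forces in N, time in s.
With the tool pointing down it reaches from about 0.325 to 0.775 m from the base axis. Payload 5.5 kg.
Tool frame: the origin (TCP) lies midway between the tips of the shut fingers; the grasp point (between the pads) lies 19 mm behind it; x points along the fingers, y is the direction in which the jaws open and shut, and the axes are right-handed (so a half turn about x gives the same grasp; the last joint's range is limited). The gripper opens to 85 mm and grips with 20 to 120 N. Pads are 22 mm wide; open, the fingers measure 114 mm over their backs; the gripper's body (76 mm by 85 mm) begins 54 mm behind the grasp point. The pads swing forward as they close: fully open they stand 13 mm farther back than shut.
Start: joints at [68.085, 5.22, 70.514, -0, 104.267, -3.249], TCP at [0.192, 0.568, 0.231] pointing down, gripper open.
Joint ranges: [-164.24, 164.24], [-49.07, 125.15], [9.68, 141.18], [-86.29, 266.29], [3.28, 154.24], [-151.56, 151.56]. Speed limits (degrees/s): [147.25, 147.25, 172.46, 180, 180, 180].

### API

Orientations are given as a 3x3 rotation matrix whose columns are the frame's x, y, z axes.
In Python, from bench import read_state, capture, camera_info, job_done gives the robot as it stands.
- The arm moves only by the shell command python3 -m pendant 'ROWS' [OPENING] [FORCE]. ROWS is a JSON object of lists of equal length, an entry for each row: "dp": the shift along the tool's x, y, z as a fraction of full scale, a list of three; "turn": the turn about the tool's x as a fraction of full scale. A call has 1 to 10 rows; each row shifts and turns the pose as measured when the row begins, along the tool's axes as they then stand; what a row does not reach is not made up. Full scale, the value 1, is 0.75 m for a shift and 30 degrees for a turn. A row lasts 1/8 s, in which the tool goes at most 62.5 mm and 10.7 degrees, less where a joint would pass 70% of its speed; a pose out of reach is approached as far as the arm can. A call with a number of a shift or a turn outside -1 to 1 is refused whole. A call with a gripper value outside its range is refused whole. OPENING is the closure, from -1 (fully open) to 1 (shut), set as the call begins (- or left out, the last holds). The fingers move at their own pace and stop on an object; FORCE is the grip in N (left out, the last holds). Time passes only in rows, so rows that do not move let the fingers close. It gives the time, the measured TCP pose, the force and the opening at its end, in the units of the state.
- read_state(): the state, without advancing time (a new reading comes with each control period).
- capture(name): name is "side" or "top"; returns the picture (384x512x3 uint8, red, green, blue); there is no depth.
- camera_info(name): a dict with "intrinsics" (3x3 intrinsics, pixels), "pose" (4x4, takes a point from camera to world coordinates). Camera axes: x right, y down, z forward; pixel columns grow to the right and rows downward; lengths in m; the calibration is good to about 2 mm. A picture is of the moment at which its call begins. camera_info takes no time and is no camera call.
- job_done(): hands the job in, once; it reports no verdict.
The state is a dict: "time_s": time; "joint_pos": joint angles; "dq": joint speeds; "joint_efforts": joint torques, N m; "tool_pos": TCP position; "eef_rot": TCP orientation; "ft_force": force on the tool from outside, world axes, zero at the start; "torque": the same for the moment, N m; "grip_width": opening from 0.0 (shut) to 1.0 (fully open).
Only numpy, scipy, OpenCV 4.12 (cv2) and the standard library are available. Lean on these libraries where they do the work, as an engineer would, in place of code of your own. Each camera call takes 0.05 s, during which the arm holds its last target.

## Working session

There is one attempt and no reset: what is moved stays moved. The work goes in short steps, Python scripts to look and compute and a shell command to move; the robot and the scene stay as the last step left them, time stands still between calls to the robot, and variables do not carry over. Pictures are saved under pics/ and viewed, and the job is handed in when it is done.

```bash
ls; mkdir -p pics; python3 - <<'E'
from bench import *
import cv2
s=read_state();print(s)
for n in("side","top"):
    im=capture(n);cv2.imwrite(f"pics/{n}0.png",im[:,:,::-1]);print(n,camera_info(n))
E
```

```text
pics
{'time_s': 0.0, 'joint_pos': array([ 6.80830520e+01,  5.26396449e+00,  7.05818290e+01, -7.94045280e-04,
        1.04265783e+02, -3.24721306e+00]), 'dq': array([ 0.00999751,  0.03644827, -0.02896615, -0.03087598, -0.00457978,
       -0.08244289]), 'joint_efforts': array([ 2.84562693e-04, -4.58724368e+01, -4.18033612e+01, -1.54613140e-04,
        1.13156444e-02,  5.88816692e-05]), 'tool_pos': array([0.19195613, 0.56817456, 0.23014241]), 'eef_rot': array([[-7.14419167e-04,  3.20115133e-01,  9.47378378e-01],
       [-1.81163928e-03,  9.47376651e-01, -3.20115916e-01],
       [-9.99998104e-01, -1.94500483e-03, -9.68908861e-05]]), 'ft_force': array([-1.20439105,  0.12239341, -0.03426803]), 'torque': array([ 0.00138387, -0.01220431,  0.03915202]), 'grip_width': 0.9989103008781612}
side {'intrinsics': array([[434.17891355,   0.        , 251.27364871],
       [  0.        , 434.17891355, 190.01267222],
       [  0.        ,   0.        ,   1.        ]]), 'pose': array([[-0.90073397,  0.32261469, -0.2908575 ,  0.91627222],
       [ 0.43423385,  0.6856151 , -0.58427125,  0.68405694],
       [ 0.01092181, -0.65257313, -0.75764703,  1.00851774],
       [ 0.        ,  0.        ,  0.        ,  1.        ]])}
top {'intrinsics': array([[431.48968582,   0.        , 252.28969417],
       [  0.        , 431.48968582, 185.2786058 ],
       [  0.        ,   0.        ,   1.        ]]), 'pose': array([[ 0.01791536, -0.97956193,  0.20034336,  0.36774997],
       [-0.99983757, -0.017158  ,  0.00551619,  0.00537982],
       [-0.00196596, -0.20040965, -0.97971022,  1.13177872],
       [ 0.        ,  0.        ,  0.        ,  1.        ]])}
```

View pics/side0.png

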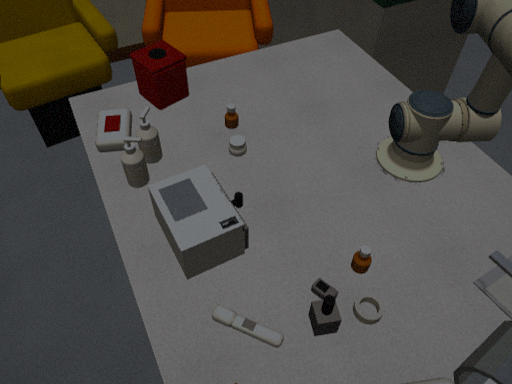

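View pics/top0.png

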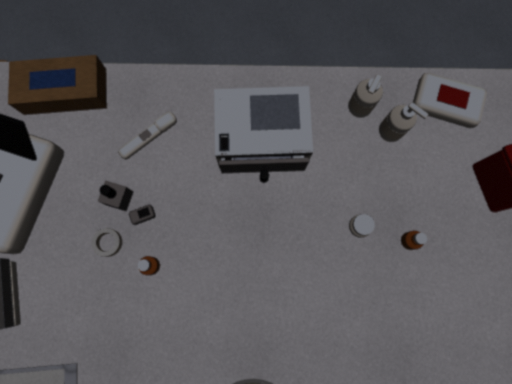

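```bash
cat > h.py <<'E'
import numpy as np,cv2
from bench import *
def onplane(n,u,v,z):
    c=camera_info(n);K=c["intrinsics"];P=c["pose"]
    d=P[:3,:3]@np.linalg.solve(K,[u,v,1.]);o=P[:3,3]
    return o+d*(z-o[2])/d[2]
def proj(n,p):
    c=camera_info(n);K=c["intrinsics"];P=c["pose"]
    q=K@(P[:3,:3].T@(np.asarray(p,float)-P[:3,3]));return q[:2]/q[2]
def tri(us,ut):
    A=[];b=[]
    for n,(u,v) in(("side",us),("top",ut)):
        c=camera_info(n);P=c["pose"];d=P[:3,:3]@np.linalg.solve(c["intrinsics"],[u,v,1.]);d/=np.linalg.norm(d)
        M=np.eye(3)-np.outer(d,d);A.append(M);b.append(M@P[:3,3])
    return np.linalg.lstsq(np.vstack(A),np.hstack(b),rcond=None)[0]
def crop(n,im,x0,y0,x1,y1,f,name):
    c=cv2.resize(im[y0:y1,x0:x1],None,fx=f,fy=f,interpolation=cv2.INTER_CUBIC)
    c=np.clip(c.astype(float)*1.6,0,255).astype(np.uint8)
    cv2.imwrite("pics/"+name+".png",c[:,:,::-1])
E
python3 - <<'E'
from h import *
s=cv2.imread("pics/side0.png")[:,:,::-1];t=cv2.imread("pics/top0.png")[:,:,::-1]
crop(0,t,80,160,180,290,5,"t_a");crop(0,t,205,80,325,190,6,"t_cab");crop(0,s,140,160,260,280,5,"s_cab");crop(0,s,290,235,400,345,5,"s_a")
crop(0,t,340,200,440,260,7,"t_b");crop(0,s,210,90,270,165,7,"s_b")
E
```

```text
(no output)
```

View pics/t_a.png

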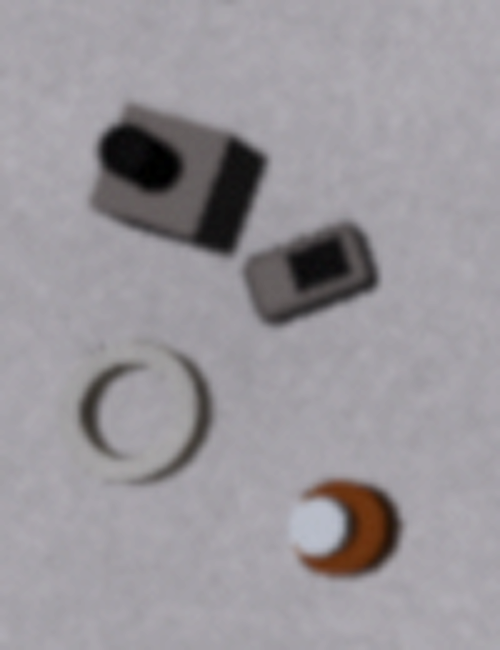

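View pics/t_cab.png

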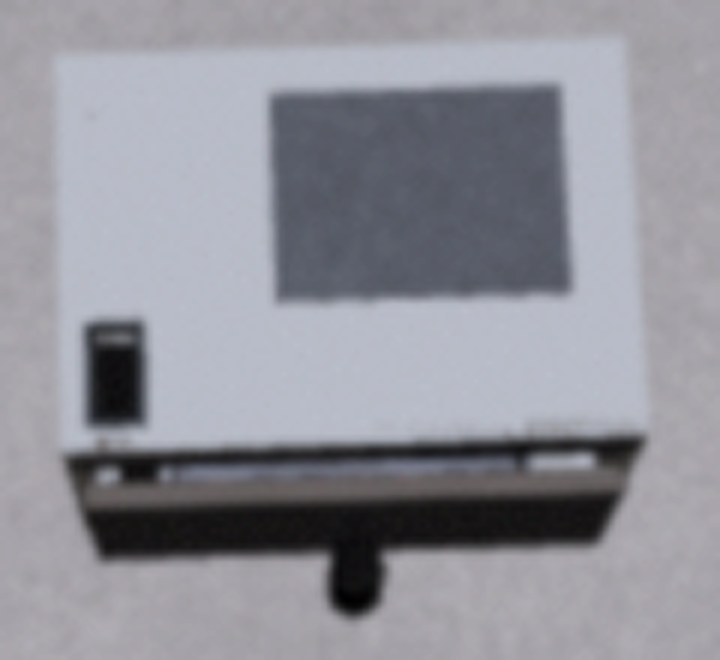

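View pics/s_cab.png

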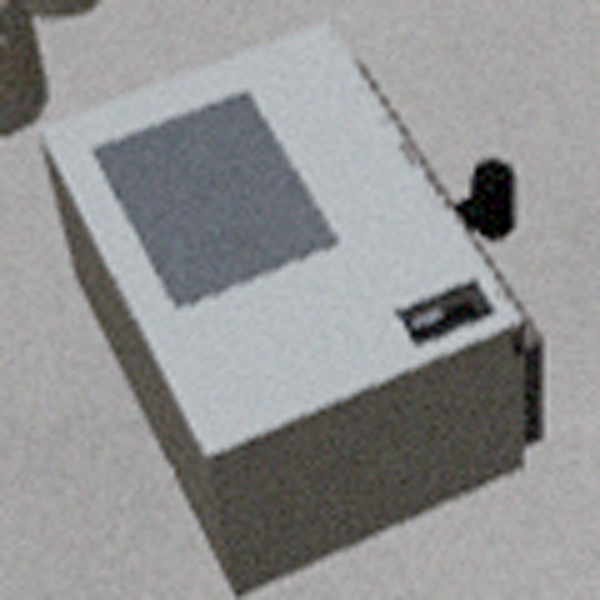

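View pics/s_a.png

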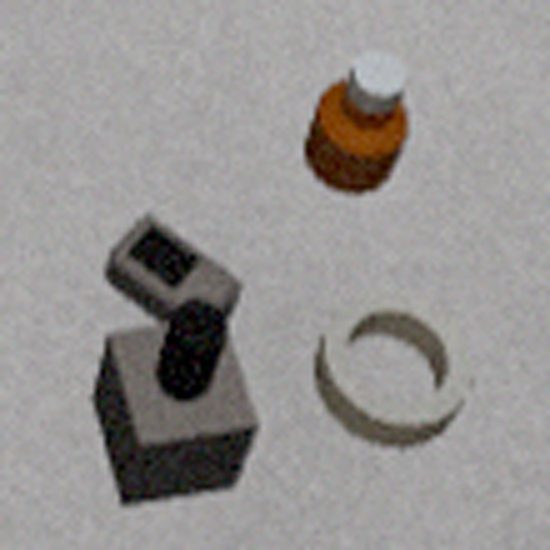

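View pics/t_b.png

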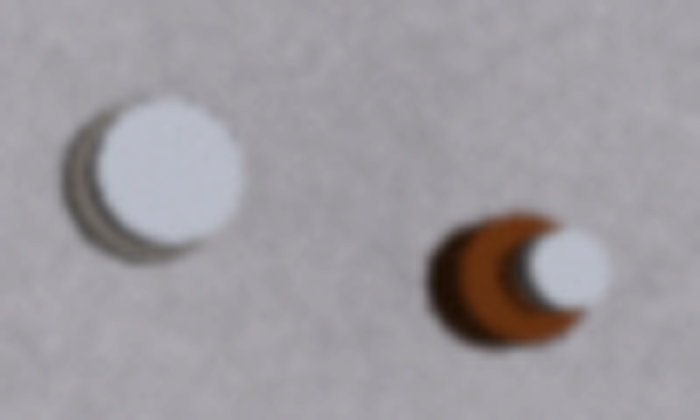

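View pics/s_b.png

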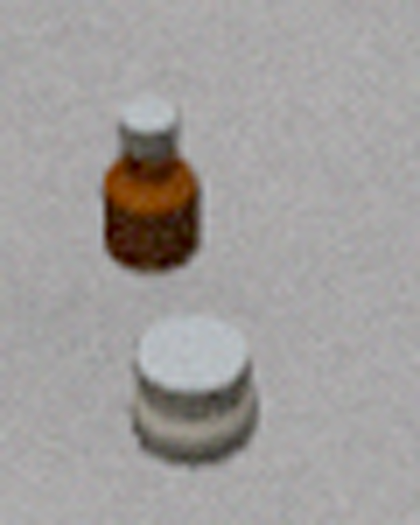

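```bash
python3 - <<'E'
from h import *
np.set_printoptions(precision=4,suppress=True)
def C(x,y,f,x0,y0): return ((x+.5)/f-.5+x0,(y+.5)/f-.5+y0)
ct=lambda x,y:C(x,y,6,205,80); cs=lambda x,y:C(x,y,5,140,160)
T={};
for k,a in dict(BL=(60,57),BR=(625,40),FL=(65,452),FR=(645,437)).items(): T[k]=onplane("top",*ct(*a),.135)
for k,a in dict(BR=(45,135),FR=(330,25),BL=(210,455),FL=(522,320)).items(): print(k,T.get(k),onplane("side",*cs(*a),.135) )
print("ctr top",sum(T.values())/4)
print("slot",onplane("top",*ct(117,374),.135),onplane("side",*cs(447,312),.135))
print("handle top",onplane("top",*ct(353,592),.102),onplane("side",*cs(494,172),.102))
at=lambda x,y:C(x,y,5,80,160); as_=lambda x,y:C(x,y,5,290,235)
print("botA cap",onplane("top",*at(319,527),.082),onplane("side",*as_(379,74),.082))
print("rod top",onplane("top",*at(125,150),.125),onplane("side",*as_(199,315),.125))
for z in(0.07,):
  for p in[(128,103),(232,137),(197,243),(93,205)]: print("stand",onplane("top",*at(*p),z))
  for p in[(108,335),(232,345),(258,425),(140,445)]: print("standS",onplane("side",*as_(*p),z))
print("oxi",onplane("top",*at(305,272),.03),"tape",onplane("top",*at(138,412),.028))
bt=lambda x,y:C(x,y,7,340,200); bs=lambda x,y:C(x,y,7,210,90)
print("botB cap",onplane("top",*bt(566,269),.082),onplane("side",*bs(150,116),.082))
print("jar",onplane("top",*bt(170,172),.048),onplane("side",*bs(193,355),.048))
E
```

```text
BR [ 0.824  -0.1242  0.135 ] [ 0.8233 -0.1169  0.135 ]
FR [ 0.6544 -0.1307  0.135 ] [ 0.6557 -0.1282  0.135 ]
BL [0.8125 0.1085 0.135 ] [0.8122 0.1106 0.135 ]
FL [0.6442 0.1005 0.135 ] [0.6452 0.1021 0.135 ]
ctr top [ 0.7338 -0.0115  0.135 ]
slot [0.6769 0.0808 0.135 ] [0.677  0.0817 0.135 ]
handle top [ 0.5963 -0.0157  0.102 ] [ 0.6063 -0.017   0.102 ]
botA cap [0.3831 0.2684 0.082 ] [0.3855 0.2709 0.082 ]
rod top [0.557  0.3621 0.125 ] [0.557  0.3602 0.125 ]
stand [0.5914 0.3821 0.07  ]
stand [0.5749 0.3284 0.07  ]
stand [0.5209 0.3417 0.07  ]
stand [0.5391 0.3951 0.07  ]
standS [0.5787 0.3304 0.07  ]
standS [0.529  0.3596 0.07  ]
standS [0.5398 0.3979 0.07  ]
standS [0.5934 0.3829 0.07  ]
oxi [0.5126 0.2975 0.03  ] tape [0.4397 0.3781 0.028 ]
botB cap [ 0.4593 -0.398   0.082 ] [ 0.4602 -0.3962  0.082 ]
jar [ 0.4945 -0.271   0.048 ] [ 0.4967 -0.2676  0.048 ]
```

```bash
python3 - <<'E'
from h import *
for p in [(0.192,.568,.23),(.192,.568,.4),(0,0,0),(.557,.361,.0975)]:
  print(p,proj("side",p),proj("top",p))
print(onplane("top",0,150,0),onplane("side",490,270,0),onplane("side",490,350,0))
E
```

```text
(0.192, 0.568, 0.23) [548.02881303 287.42225031] [-33.50563616 359.23259411]
(0.192, 0.568, 0.4) [600.80455069 239.25478641] [-103.22225466  380.07219806]
(0, 0, 0) [408.29483377 157.69208291] [252.71305283 430.03272796]
(0.557, 0.361, 0.0975) [327.81452683 303.5180206 ] [108.83595378 191.75014544]
[0.68529295 0.70116602 0.        ] [0.07569639 0.43049279 0.        ] [0.23799914 0.58964277 0.        ]
```

```bash
python3 -m pendant '{"dp":[[0,0,0],[0,0,0],[0,0,0]],"turn":[-0.3,-0.3,-0.11]}' -1 40
```

```text
time_s: 0.48
tool_pos: [0.1917, 0.5677, 0.2281]
eef_rot: [[-0.002, -0.058, 0.998], [-0.005, 0.998, 0.058], [-1.0, -0.005, -0.002]]
ft_force: [-0.3, 0.5, -0.1]
grip_width: 0.997
```

```bash
cat >> h.py <<'E'
def go(t,yaw=None):
    s=read_state();R=s["eef_rot"];p=s["tool_pos"]
    d=R.T@(np.array(t)-p);f=d/.75
    az=np.degrees(np.arctan2(R[1,1],R[0,1]))
    print("t",round(s["time_s"],2),"pos",p.round(4),"az",az.round(2),"F",s["ft_force"].round(1),"gw",round(s["grip_width"],3),"tilt",R[:2,0].round(4))
    print("frac",f.round(4),"rows",np.abs(d).max()/.05, "turn",None if yaw is None else round((az-yaw)/30,3))
E
python3 -c "
from h import *
go((.557,.361,.23),92.6)"
```

```text
t 0.47 pos [0.1917 0.5677 0.2281] az 93.31 F [-0.3  0.5 -0.1] gw 0.997 tilt [-0.0021 -0.0051]
frac [-0.0021 -0.3033  0.4703] rows 7.054724572298105 turn 0.024
```

```bash
python3 -m pendant '{"dp":[[0,-0.043,0.067],[0,-0.043,0.067],[0,-0.043,0.067],[0,-0.043,0.067],[0,-0.043,0.067],[0,-0.043,0.067],[0,-0.043,0.067],[0,0,0]],"turn":[0,0,0,0,0,0,0,0]}' -1 40; python3 -c "
from h import *
go((.557,.361,.2),92.6)
cv2.imwrite('pics/t1.png',capture('top')[:,:,::-1]);cv2.imwrite('pics/s1.png',capture('side')[:,:,::-1])"
```

```text
time_s: 1.48
tool_pos: [0.5655, 0.3568, 0.2207]
eef_rot: [[-0.01, -0.063, 0.998], [-0.011, 0.998, 0.063], [-1.0, -0.01, -0.01]]
ft_force: [-1.2, 0.5, -0.9]
grip_width: 0.999
t 1.48 pos [0.5655 0.3568 0.2207] az 93.62 F [-1.2  0.5 -0.9] gw 0.999 tilt [-0.0096 -0.011 ]
frac [ 0.0276  0.0065 -0.0107] rows 0.41470111081158206 turn 0.034
```

View pics/t1.png

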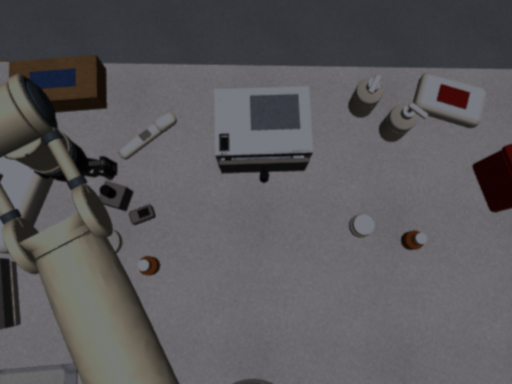

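View pics/s1.png

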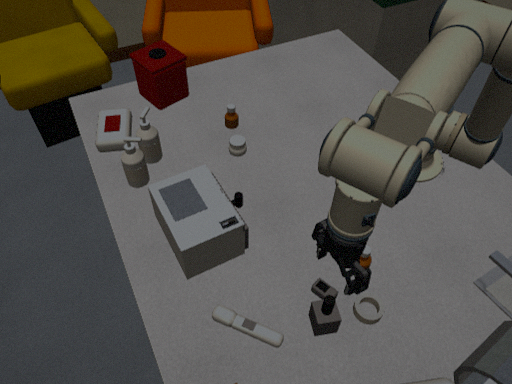

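```bash
python3 -m pendant '{"dp":[[0.01,0.0035,-0.0055],[0.01,0.0035,-0.0055],[0.01,0,0],[0,0,0]],"turn":[0.034,0,0,0]}' -1 40; python3 -c "
from h import *
go((.557,.361,.086),92.6)"
```

```text
time_s: 2.08
tool_pos: [0.5495, 0.3678, 0.1981]
eef_rot: [[-0.01, -0.054, 0.998], [-0.009, 0.998, 0.054], [-1.0, -0.008, -0.011]]
ft_force: [-0.7, 0.9, 0.0]
grip_width: 1.0
t 2.08 pos [0.5495 0.3678 0.1981] az 93.11 F [-0.7  0.9  0. ] gw 1.0 tilt [-0.0101 -0.0087]
frac [ 0.1494 -0.0083  0.0111] rows 2.2413541511813215 turn 0.017
```

```bash
python3 -m pendant '{"dp":[[0,0,0],[0,0,0]],"turn":[0,0]}';python3 -m pendant '{"dp":[[0,-0.008,0.011]],"turn":[0]}';python3 -m pendant '{"dp":[[0,0,0]],"turn":[0]}'; python3 -m pendant '{"dp":[[0,0,0]],"turn":[0]}';python3 -c "
from h import *
go((.557,.361,.086),92.6)"
```

```text
time_s: 2.33
tool_pos: [0.5493, 0.3681, 0.1986]
eef_rot: [[-0.009, -0.055, 0.998], [-0.008, 0.998, 0.055], [-1.0, -0.008, -0.01]]
ft_force: [-0.5, -0.1, -0.1]
grip_width: 1.001
time_s: 2.45
tool_pos: [0.5581, 0.3627, 0.1991]
eef_rot: [[-0.009, -0.056, 0.998], [-0.008, 0.998, 0.056], [-1.0, -0.007, -0.009]]
ft_force: [-0.1, 0.8, -0.1]
grip_width: 1.002
time_s: 2.58
tool_pos: [0.559, 0.3619, 0.1991]
eef_rot: [[-0.008, -0.054, 0.998], [-0.008, 0.998, 0.054], [-1.0, -0.008, -0.009]]
ft_force: [-0.6, -0.1, -0.1]
grip_width: 0.999
time_s: 2.7
tool_pos: [0.5593, 0.3617, 0.1991]
eef_rot: [[-0.008, -0.054, 0.999], [-0.008, 0.999, 0.054], [-1.0, -0.008, -0.009]]
ft_force: [-1.0, 0.7, -0.2]
grip_width: 1.002
t 2.7 pos [0.5593 0.3617 0.1991] az 93.09 F [-1.   0.7 -0.2] gw 1.002 tilt [-0.0083 -0.008 ]
frac [ 0.1509  0.0003 -0.0017] rows 2.263126407237354 turn 0.016
```

```bash
python3 -m pendant '{"dp":[[0.035,0,-0.0005],[0.035,0,0],[0.035,0,0],[0,0,0],[0,0,0]],"turn":[0,0,0,0,0]}';python3 -c "
from h import *
go((.557,.361,.086),92.6)"
```

```text
time_s: 3.32
tool_pos: [0.5592, 0.3613, 0.1209]
eef_rot: [[-0.005, -0.053, 0.999], [-0.006, 0.999, 0.053], [-1.0, -0.006, -0.006]]
ft_force: [0.3, 0.3, -0.0]
grip_width: 1.001
t 3.33 pos [0.5592 0.3613 0.1209] az 93.06 F [ 0.3  0.3 -0. ] gw 1.001 tilt [-0.0054 -0.0061]
frac [ 0.0465  0.     -0.0026] rows 0.6975882696888898 turn 0.015
```

Check alignment visually before closing.

```bash
python3 -m pendant '{"dp":[[0.02,0,-0.002],[0.02,0,0],[0,0,0],[0,0,0]],"turn":[0,0,0,0]}';python3 -c "
from h import *
go((.557,.361,.086),92.6)
s=capture('side');crop(0,s,270,210,410,350,5,'s2')"
```

```text
time_s: 3.82
tool_pos: [0.5583, 0.3616, 0.0914]
eef_rot: [[-0.002, -0.053, 0.999], [-0.004, 0.999, 0.053], [-1.0, -0.004, -0.003]]
ft_force: [-0.3, 0.0, -0.2]
grip_width: 0.998
t 3.83 pos [0.5583 0.3616 0.0914] az 93.06 F [-0.3  0.  -0.2] gw 0.998 tilt [-0.0024 -0.0042]
frac [ 0.0072 -0.0007 -0.0017] rows 0.10800837279022932 turn 0.015
```

View pics/s2.png

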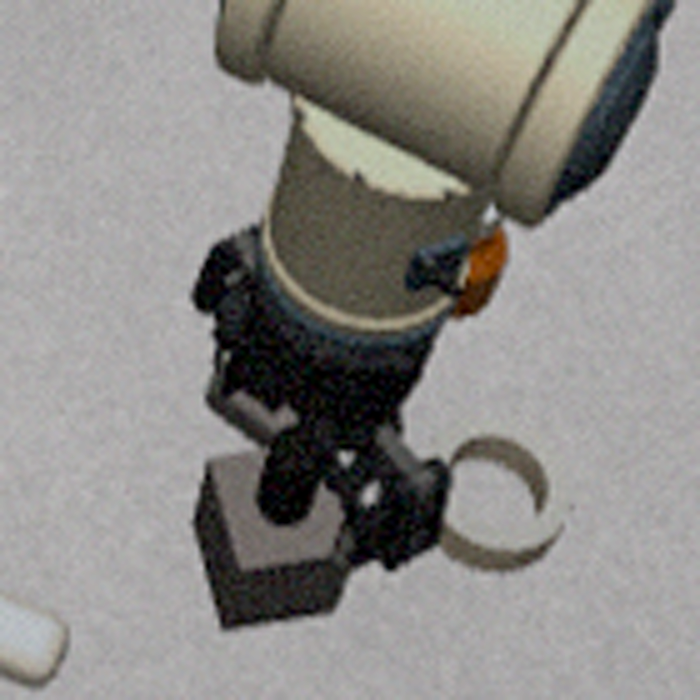

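```bash
python3 -m pendant '{"dp":[[0.006,-0.0005,-0.001],[0,0,0]],"turn":[0,0]}' ; python3 -m pendant '{"dp":[[0,0,0],[0,0,0],[0,0,0],[0,0,0],[0,0,0],[0,0,0],[0,0,0],[0,0,0]],"turn":[0,0,0,0,0,0,0,0]}' 1 45;python3 -c "
from h import *
go((.557,.361,.25),92.6)"
```

```text
time_s: 4.12
tool_pos: [0.5576, 0.3612, 0.0871]
eef_rot: [[-0.002, -0.053, 0.999], [-0.004, 0.999, 0.053], [-1.0, -0.004, -0.002]]
ft_force: [-0.1, 0.2, -0.0]
grip_width: 1.002
time_s: 5.12
tool_pos: [0.5579, 0.3614, 0.0878]
eef_rot: [[-0.001, -0.053, 0.999], [-0.003, 0.999, 0.053], [-1.0, -0.003, -0.001]]
ft_force: [-0.6, -0.1, 0.1]
grip_width: 0.294
t 5.12 pos [0.5579 0.3614 0.0878] az 93.06 F [-0.6 -0.1  0.1] gw 0.294 tilt [-0.0009 -0.0034]
frac [-0.2163 -0.0011 -0.0015] rows 3.2448346174109326 turn 0.015
```

```bash
python3 -m pendant '{"dp":[[-0.02,0,0],[-0.035,0,0],[-0.035,0,0],[-0.035,0,0],[-0.035,0,0],[-0.035,0,0],[-0.02,0,0],[0,0,0],[0,0,0]],"turn":[0,0,0,0,0,0,0,0,0]}';python3 -c "
from h import *
go((.677,.0812,.25),92.6)
s=capture('side');crop(0,s,200,130,400,330,4,'s3')"
```

```text
time_s: 6.25
tool_pos: [0.5576, 0.3617, 0.2593]
eef_rot: [[0.001, -0.053, 0.999], [-0.002, 0.999, 0.053], [-1.0, -0.002, 0.001]]
ft_force: [-0.8, 0.1, -1.4]
grip_width: 0.29
t 6.25 pos [0.5576 0.3617 0.2593] az 93.05 F [-0.8  0.1 -1.4] gw 0.29 tilt [ 0.001  -0.0024]
frac [ 0.0135 -0.3819  0.139 ] rows 5.7279275441232285 turn 0.015
```

View pics/s3.png

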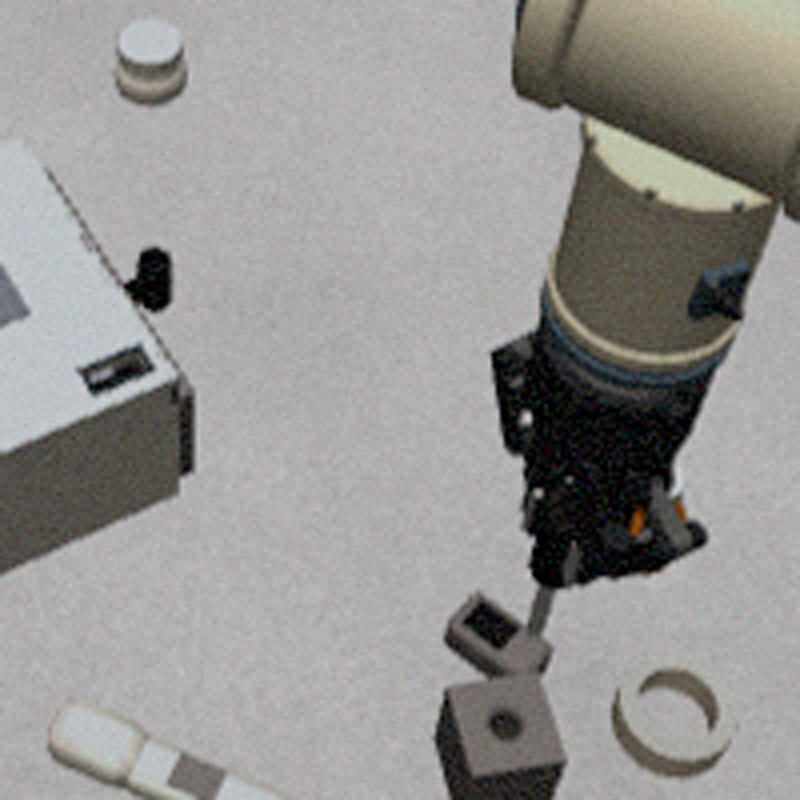

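```bash
python3 -m pendant '{"dp":[[0,-0.03,0.011],[0,-0.055,0.02],[0,-0.06,0.022],[0,-0.06,0.022],[0,-0.06,0.022],[0,-0.055,0.02],[0,-0.03,0.011],[0,0,0],[0,0,0]],"turn":[0.015,0,0,0,0,0,0,0,0]}';python3 -c "
from h import *
go((.677,.0812,.24),92.6)"
```

```text
time_s: 7.42
tool_pos: [0.6675, 0.085, 0.249]
eef_rot: [[-0.015, -0.038, 0.999], [-0.009, 0.999, 0.038], [-1.0, -0.009, -0.015]]
ft_force: [-0.5, -0.1, -0.7]
grip_width: 0.293
t 7.42 pos [0.6675 0.085  0.249 ] az 92.18 F [-0.5 -0.1 -0.7] gw 0.293 tilt [-0.0147 -0.0094]
frac [ 0.0118 -0.0054  0.0127] rows 0.18994179137287417 turn -0.014
```

```bash
python3 -m pendant '{"dp":[[0,-0.004,0.013],[0,0,0],[0.014,0,0],[0,0,0],[0,0,0]],"turn":[-0.014,0,0,0,0]}';python3 -c "
from h import *
go((.678,.082,.225),92.6)
s=capture('side');crop(0,s,180,150,300,270,6,'s4');s=capture('top');crop(0,s,190,90,290,190,6,'t4')"
```

```text
time_s: 8.05
tool_pos: [0.677, 0.0852, 0.2372]
eef_rot: [[-0.015, -0.05, 0.999], [-0.009, 0.999, 0.05], [-1.0, -0.008, -0.016]]
ft_force: [-0.1, 0.5, -0.6]
grip_width: 0.292
t 8.05 pos [0.677  0.0852 0.2372] az 92.88 F [-0.1  0.5 -0.6] gw 0.292 tilt [-0.0155 -0.009 ]
frac [ 0.0162 -0.0042  0.0014] rows 0.2437153769088877 turn 0.009
```

View pics/s4.png

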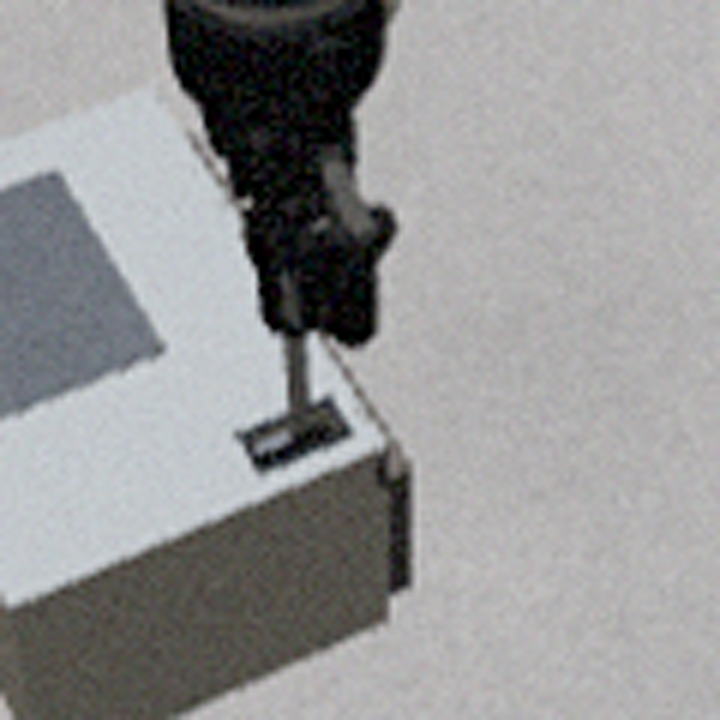

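View pics/t4.png

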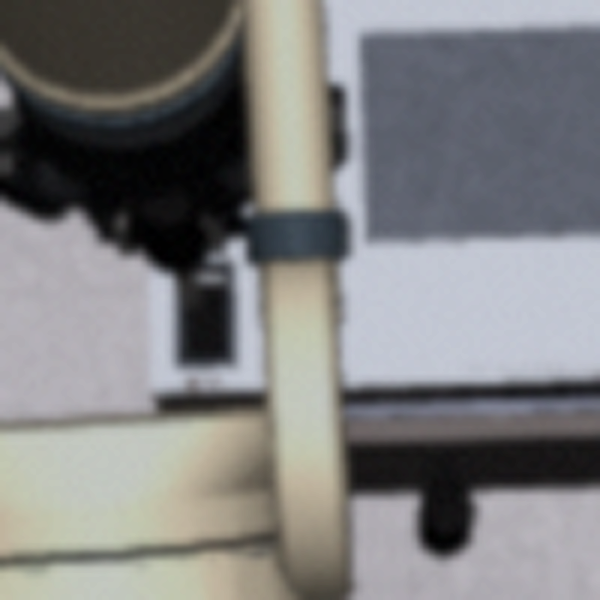

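```bash
python3 -c "
from h import *
s=read_state();p=s['tool_pos'];R=s['eef_rot']
for L in(.07,.08):print(p+R[:,0]*L,proj('side',p+R[:,0]*L))
print(proj('side',(.677,.0812,.135)),proj('side',p+[0,.0,-.08]))
"; python3 -m pendant '{"dp":[[0.004,-0.0042,0.001],[0,0,0],[0,0,0]],"turn":[0,0,0]}'; python3 -c "
from h import *
go((.678,.082,.225),92.6)"
```

```text
[0.67589965 0.08444933 0.16703   ] [229.49950925 214.83886855]
[0.6757424  0.08435875 0.15703165] [229.65352378 217.27287532]
[228.91624212 221.87105426] [229.30388464 217.66442848]
time_s: 8.52
tool_pos: [0.678, 0.0815, 0.2343]
eef_rot: [[-0.015, -0.05, 0.999], [-0.009, 0.999, 0.05], [-1.0, -0.008, -0.015]]
ft_force: [-0.1, -0.0, -1.1]
grip_width: 0.296
t 8.53 pos [0.678  0.0815 0.2343] az 92.86 F [-0.1 -0.  -1.1] gw 0.296 tilt [-0.0149 -0.0091]
frac [0.0124 0.0007 0.0002] rows 0.18614849873113176 turn 0.009
```

```bash
python3 -m pendant '{"dp":[[0.012,0.0004,0],[0,0,0],[0.012,0,0],[0,0,0]],"turn":[0,0,0,0]}'; python3 -c "
from h import *
go((.678,.082,.181),92.6)
s=capture('side');crop(0,s,180,150,300,270,6,'s5')"
```

```text
time_s: 9.02
tool_pos: [0.6775, 0.0817, 0.2144]
eef_rot: [[-0.016, -0.05, 0.999], [-0.009, 0.999, 0.05], [-1.0, -0.008, -0.016]]
ft_force: [-0.1, -0.6, -1.2]
grip_width: 0.293
t 9.03 pos [0.6775 0.0817 0.2144] az 92.86 F [-0.1 -0.6 -1.2] gw 0.293 tilt [-0.0159 -0.0091]
frac [0.0445 0.0008 0.0014] rows 0.6676134400666651 turn 0.009
```

View pics/s5.png

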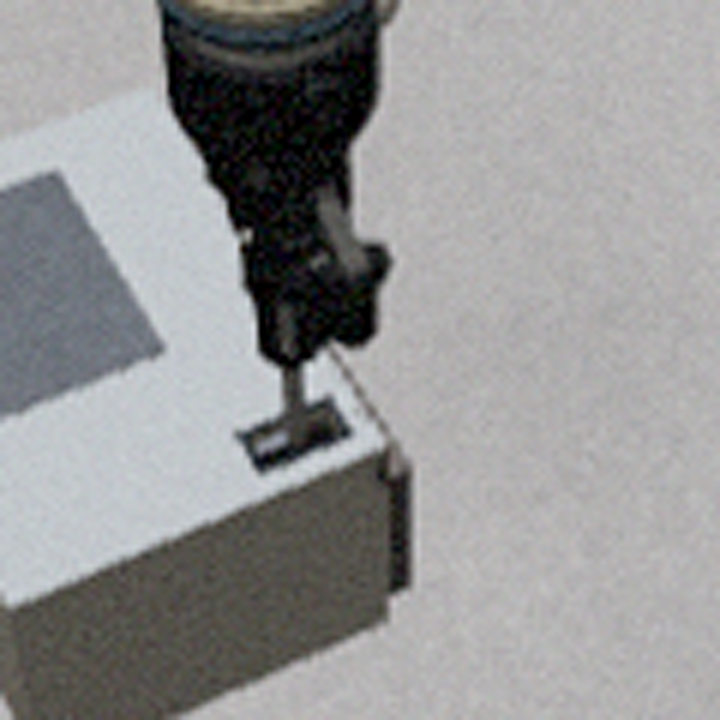

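```bash
python3 -m pendant '{"dp":[[0.006,0,0.0005],[0,0,0],[0.006,0,0],[0,0,0]],"turn":[0,0,0,0]}'; python3 -m pendant '{"dp":[[0.006,0,0],[0,0,0]],"turn":[0,0]}'; python3 -m pendant '{"dp":[[0.004,0,0],[0,0,0]],"turn":[0,0]}'
```

```text
time_s: 9.57
tool_pos: [0.6782, 0.0817, 0.2062]
eef_rot: [[-0.014, -0.05, 0.999], [-0.009, 0.999, 0.05], [-1.0, -0.008, -0.014]]
ft_force: [-0.0, -0.2, -1.5]
grip_width: 0.294
time_s: 9.82
tool_pos: [0.6781, 0.0816, 0.2014]
eef_rot: [[-0.014, -0.05, 0.999], [-0.009, 0.999, 0.05], [-1.0, -0.008, -0.014]]
ft_force: [-0.2, -0.3, -0.8]
grip_width: 0.292
time_s: 10.07
tool_pos: [0.6781, 0.0816, 0.1982]
eef_rot: [[-0.014, -0.05, 0.999], [-0.009, 0.999, 0.05], [-1.0, -0.008, -0.014]]
ft_force: [0.5, -0.1, -0.4]
grip_width: 0.298
```

Tip at about 0.118. Now press in small steps.

```bash
for i in 1; do python3 -m pendant '{"dp":[[0.004,0,0],[0,0,0]],"turn":[0,0]}'; done; python3 -m pendant '{"dp":[[0.004,0,0],[0,0,0]],"turn":[0,0]}' | grep -v eef;python3 -m pendant '{"dp":[[0.004,0,0],[0,0,0]],"turn":[0,0]}'|grep -v eef
```

```text
time_s: 10.32
tool_pos: [0.6781, 0.0816, 0.1952]
eef_rot: [[-0.013, -0.05, 0.999], [-0.009, 0.999, 0.05], [-1.0, -0.008, -0.014]]
ft_force: [-0.5, -0.4, -0.8]
grip_width: 0.295
time_s: 10.58
tool_pos: [0.6782, 0.0816, 0.193]
ft_force: [0.3, -0.2, -0.9]
grip_width: 0.289
time_s: 10.82
tool_pos: [0.6783, 0.0816, 0.1906]
ft_force: [-0.5, 0.2, -0.3]
grip_width: 0.296
```

```bash
python3 -m pendant '{"dp":[[0.004,0,0],[0,0,0]],"turn":[0,0]}'|grep -v eef; python3 -m pendant '{"dp":[[0.003,0,0],[0,0,0]],"turn":[0,0]}' | grep -v eef;python3 -c "
from h import *
s=capture('side');crop(0,s,180,150,300,270,6,'s6')"
```

```text
time_s: 11.08
tool_pos: [0.6783, 0.0816, 0.1876]
ft_force: [0.5, -0.5, -0.1]
grip_width: 0.294
time_s: 11.32
tool_pos: [0.6784, 0.0816, 0.1853]
ft_force: [-0.9, -0.3, 2.5]
grip_width: 0.293
```

View pics/s6.png

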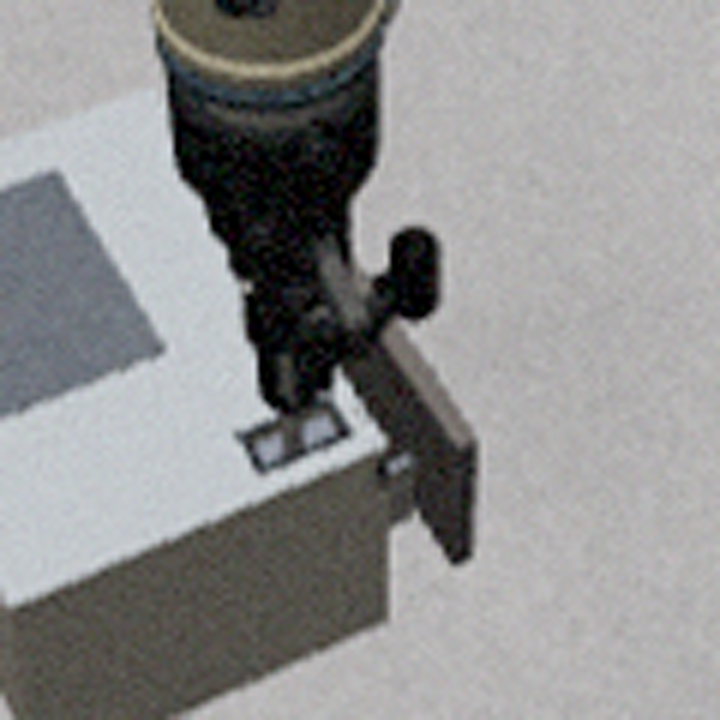

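The tray panel now stands out ~45 mm at (430,440) in the crop. Retract the rod and return it.

```bash
python3 -m pendant '{"dp":[[-0.01,0,0],[-0.02,0,0],[-0.025,0,0],[-0.025,0,0],[-0.025,0,0],[-0.01,0,0],[0,0,0]],"turn":[0,0,0,0,0,0,0]}'|grep -v eef;python3 -c "
from h import *
go((.5579,.3614,.25),93.05)"
```

```text
time_s: 12.25
tool_pos: [0.6791, 0.0822, 0.277]
ft_force: [0.3, 0.6, -0.7]
grip_width: 0.292
t 12.25 pos [0.6791 0.0822 0.277 ] az 92.85 F [ 0.3  0.6 -0.7] gw 0.292 tilt [-0.0109 -0.0088]
frac [ 0.0345  0.3801 -0.1425] rows 5.701693258021179 turn -0.007
```

```bash
python3 -m pendant '{"dp":[[0,0.03,-0.011],[0,0.055,-0.021],[0,0.06,-0.023],[0,0.06,-0.023],[0,0.06,-0.023],[0,0.055,-0.02],[0,0.03,-0.011],[0,0,0],[0,0,0]],"turn":[0,0,0,0,0,0,0,0,0]}'|grep -v eef;python3 -c "
from h import *
go((.5579,.3614,.18),93.05)"
```

```text
time_s: 13.38
tool_pos: [0.5552, 0.3543, 0.2667]
ft_force: [-0.4, 1.1, -0.4]
grip_width: 0.297
t 13.38 pos [0.5552 0.3543 0.2667] az 93.17 F [-0.4  1.1 -0.4] gw 0.297 tilt [-0.026  -0.0113]
frac [0.1153 0.0104 0.0071] rows 1.7293440056001022 turn 0.004
```

```bash
python3 -m pendant '{"dp":[[0,0.01,0.006],[0,0,0],[0.03,0,0.002],[0.03,0,0.001],[0,0,0],[0.01,0,0.001],[0,0,0]],"turn":[0,0,0,0,0,0,0]}'|grep -v eef;python3 -c "
from h import *
go((.56,.3623,.165),93.05)
s=read_state();print(s['tool_pos']+s['eef_rot'][:,0]*.08)"
```

```text
time_s: 14.25
tool_pos: [0.5644, 0.3583, 0.2144]
ft_force: [-0.2, 0.7, -0.7]
grip_width: 0.291
t 14.25 pos [0.5644 0.3583 0.2144] az 92.78 F [-0.2  0.7 -0.7] gw 0.291 tilt [-0.0235 -0.0105]
frac [ 0.0659  0.0062 -0.0041] rows 0.9881030401352962 turn -0.009
[0.56254862 0.35747858 0.13438583]
```

```bash
python3 -m pendant '{"dp":[[0.02,0.0055,-0.003],[0,0,0],[0.02,0,0],[0,0,0],[0,0,0]],"turn":[0,0,0,0,0]}'|grep -v eef;python3 -c "
from h import *
go((.56,.3623,.150),93.05)
s=read_state();print(s['tool_pos']+s['eef_rot'][:,0]*.08)
s=capture('side');crop(0,s,270,230,390,350,6,'s7')"
```

```text
time_s: 14.88
tool_pos: [0.5612, 0.3627, 0.1835]
ft_force: [-0.3, 0.1, -1.0]
grip_width: 0.296
t 14.88 pos [0.5612 0.3627 0.1835] az 92.8 F [-0.3  0.1 -1. ] gw 0.296 tilt [-0.022  -0.0096]
frac [ 0.0447 -0.     -0.0006] rows 0.6712219175628262 turn -0.008
[0.55943878 0.36189136 0.10356398]
```

View pics/s7.png

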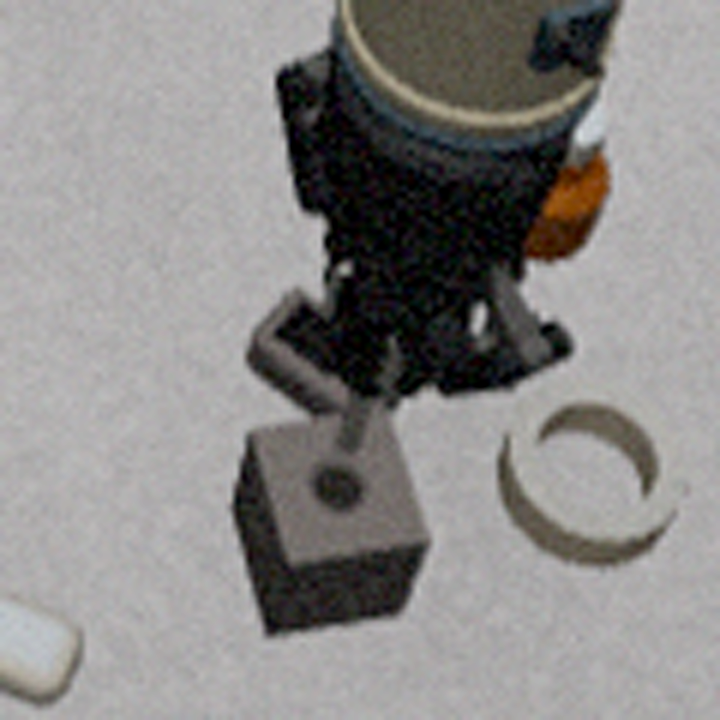

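```bash
python3 -c "
from h import *
print(onplane('side',338.5/6-.5+270,488.5/6-.5+230,.07))
s=read_state();print((proj('side',s['tool_pos']+s['eef_rot'][:,0]*.08)+.5-[270,230])*6-.5)"; python3 -m pendant '{"dp":[[0.015,0,-0.001],[0,0,0],[0.012,0,0],[0,0,0],[0,0,0]],"turn":[0,0,0,0,0]}'|grep -v eef;python3 -c "
from h import *
s=read_state();print(s['tool_pos']+s['eef_rot'][:,0]*.08)
s=capture('side');crop(0,s,270,230,390,350,6,'s8')"
```

```text
[0.56000919 0.36500872 0.07      ]
[347.49654547 440.9513849 ]
time_s: 15.55
tool_pos: [0.5599, 0.3623, 0.1618]
ft_force: [-0.2, 0.1, -0.6]
grip_width: 0.297
[0.55816816 0.36150856 0.08178319]
```

View pics/s8.png

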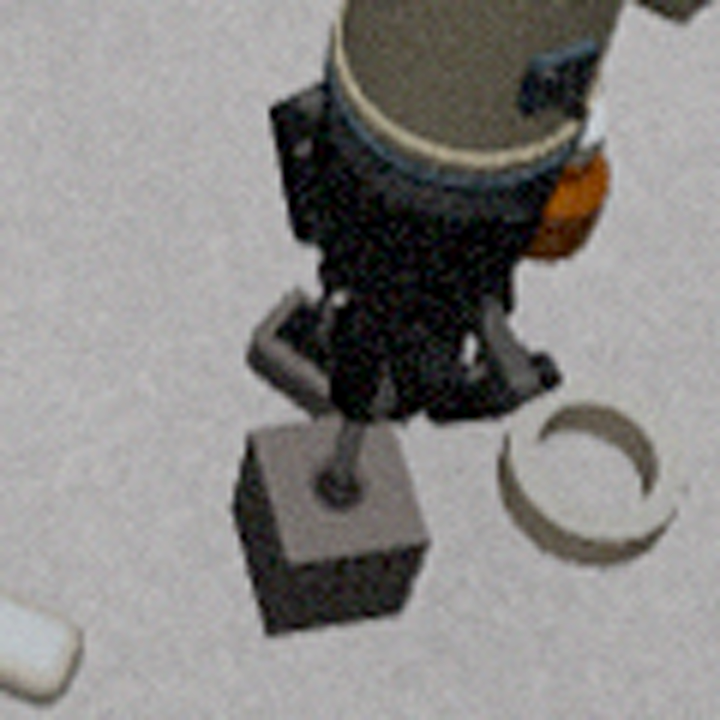

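```bash
python3 -m pendant '{"dp":[[0.012,0.0015,0.001],[0,0,0],[0.02,0,0.0005],[0.02,0,0.0005],[0,0,0],[0,0,0]],"turn":[0,0,0,0,0,0]}'|grep -v eef;python3 -c "
from h import *
go((.56,.3623,.089),93.05)"
```

```text
time_s: 16.35
tool_pos: [0.5602, 0.3629, 0.1188]
ft_force: [-0.1, -1.0, -0.9]
grip_width: 0.293
t 16.35 pos [0.5602 0.3629 0.1188] az 92.78 F [-0.1 -1.  -0.9] gw 0.293 tilt [-0.0237 -0.0106]
frac [ 0.0397 -0.0004  0.0006] rows 0.5957487294054103 turn -0.009
```

```bash
python3 -m pendant '{"dp":[[0.015,0,0.0005],[0,0,0],[0.015,0,0.0005],[0,0,0]],"turn":[0,0,0,0]}'|grep -v eef; python3 -m pendant '{"dp":[[0.006,0,0],[0,0,0]],"turn":[0,0]}' | grep -v eef;python3 -m pendant '{"dp":[[0.004,0,0],[0,0,0]],"turn":[0,0]}' | grep -v eef
```

```text
time_s: 16.85
tool_pos: [0.5606, 0.3628, 0.0952]
ft_force: [0.1, 0.2, -0.8]
grip_width: 0.294
time_s: 17.1
tool_pos: [0.5606, 0.3628, 0.0906]
ft_force: [0.4, 0.3, 0.2]
grip_width: 0.293
time_s: 17.35
tool_pos: [0.5609, 0.363, 0.0883]
ft_force: [-0.6, -0.1, -0.2]
grip_width: 0.289
```

```bash
python3 -m pendant '{"dp":[[0,0,0],[0,0,0],[0,0,0],[0,0,0],[0,0,0],[0,0,0]],"turn":[0,0,0,0,0,0]}' -1 40|grep -v eef; python3 -m pendant '{"dp":[[-0.02,0,0],[-0.04,0,0],[-0.05,0,0],[-0.05,0,0],[-0.05,0,0],[-0.02,0,0],[0,0,0]],"turn":[0,0,0,0,0,0,0]}'|grep -v eef;python3 -c "
from h import *
s=capture('side');crop(0,s,270,230,390,350,5,'s9');t=capture('top');crop(0,t,190,90,340,240,5,'t9')
cv2.imwrite('pics/t9f.png',t[:,:,::-1])
go((.5,-.02,.25),93.05)"
```

```text
time_s: 18.1
tool_pos: [0.561, 0.3631, 0.0887]
ft_force: [-0.3, -0.3, 0.8]
grip_width: 0.998
time_s: 18.98
tool_pos: [0.5645, 0.3645, 0.2741]
ft_force: [-0.4, -0.8, -0.3]
grip_width: 0.999
t 19.07 pos [0.5641 0.3644 0.2718] az 92.79 F [ 0.2 -0.3 -0.2] gw 1.003 tilt [-0.0183 -0.0075]
frac [ 0.0344 -0.5075 -0.1097] rows 7.612835755448346 turn -0.009
```

View pics/s9.png

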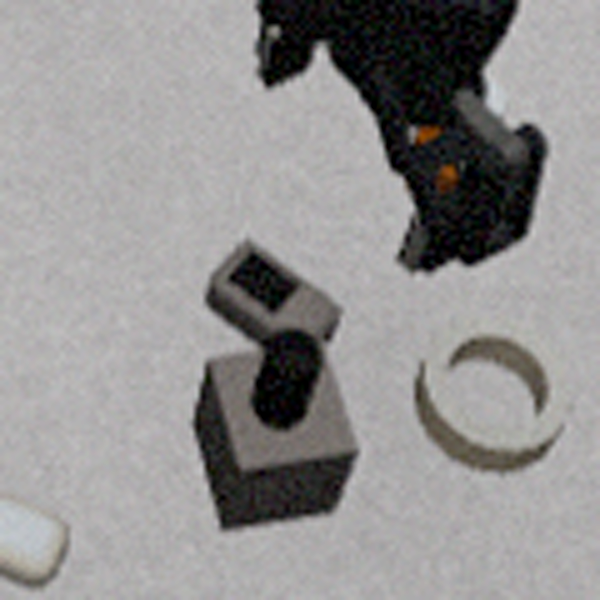

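View pics/t9.png

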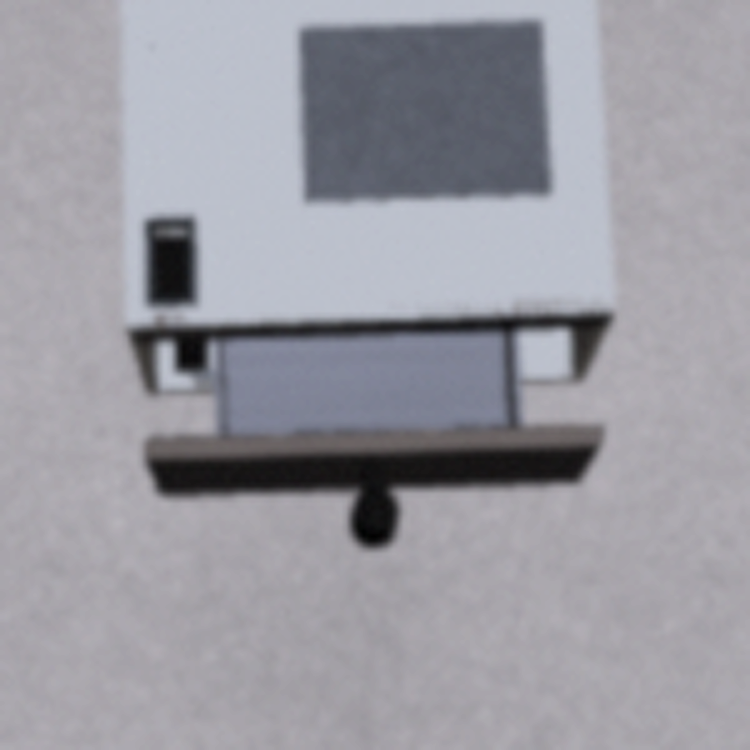

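View pics/t9f.png

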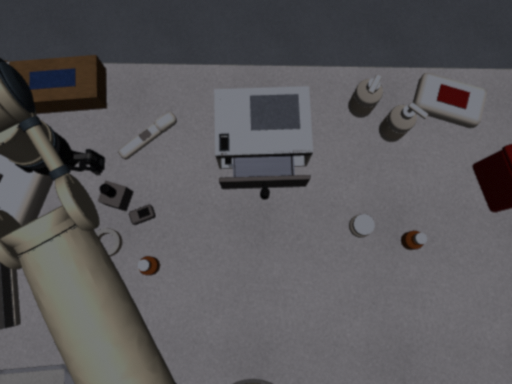

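```bash
python3 -c "
from h import *
g=lambda x,y:((x+.5)/5-.5+190,(y+.5)/5-.5+90)
for p in[(150,442),(602,428),(152,462),(598,449)]:print(onplane('top',*g(*p),.103))
print('h',onplane('top',*g(375,510),.102))
s=capture('side');crop(0,s,170,150,290,270,6,'s10')"
```

```text
[0.59487185 0.09132744 0.103     ]
[ 0.60574314 -0.12943737  0.103     ]
[0.58490564 0.09002175 0.103     ]
[ 0.59519634 -0.12739306  0.103     ]
h [ 0.56318819 -0.01899479  0.102     ]
```

View pics/s10.png

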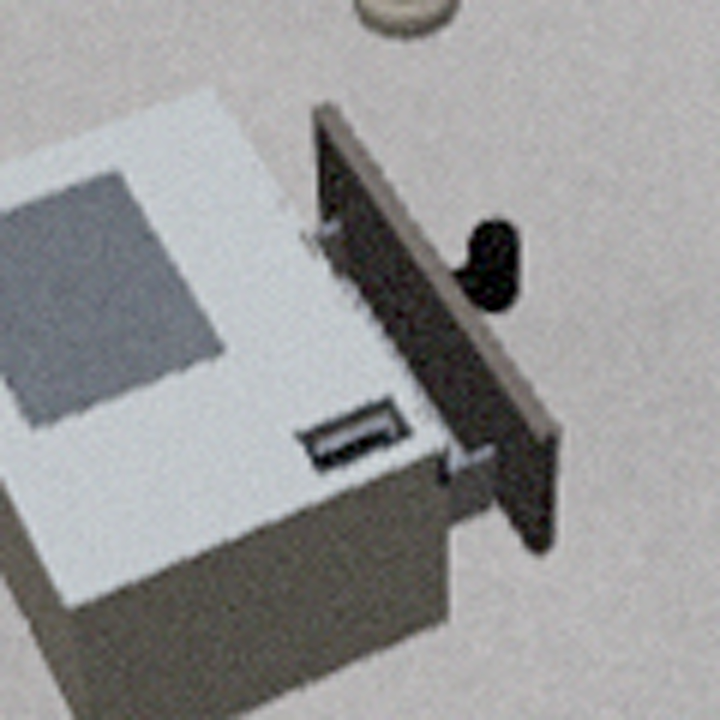

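```bash
python3 -c "
from h import *
print(onplane('side',498.5/6-.5+170,238.5/6-.5+150,.102));go((.562,-.02,.2),92.6)"; python3 -m pendant '{"dp":[[0.01,-0.04,0],[0.01,-0.065,0],[0.01,-0.07,0],[0.01,-0.07,0],[0.01,-0.07,0],[0.01,-0.07,0],[0.01,-0.06,0],[0,-0.03,0],[0,0,0],[0,0,0]],"turn":[0,0,0,0,0,0,0,0,0,0]}'|grep -v eef;python3 -c "
from h import *
go((.562,-.02,.15),92.6)"
```

```text
[ 0.56378629 -0.01598161  0.102     ]
t 19.12 pos [0.564  0.3642 0.2706] az 92.78 F [ 0.7  0.  -1.3] gw 0.996 tilt [-0.02   -0.0084]
frac [ 0.0985 -0.5108 -0.0255] rows 7.662719379637988 turn 0.006
time_s: 20.38
tool_pos: [0.5746, -0.0024, 0.2019]
ft_force: [0.7, -0.4, 0.1]
grip_width: 0.998
t 20.38 pos [ 0.5746 -0.0024  0.2019] az 92.91 F [ 0.7 -0.4  0.1] gw 0.998 tilt [-0.0458 -0.012 ]
frac [ 0.0702 -0.0219 -0.0147] rows 1.0532417018218776 turn 0.01
```

```bash
python3 -m pendant '{"dp":[[0.01,-0.011,-0.01],[0.01,-0.011,-0.005],[0.01,0,0],[0,0,0],[0,0,0]],"turn":[0.01,0,0,0,0]}'|grep -v eef;python3 -c "
from h import *
go((.562,-.019,.13),92.6)"
```

```text
time_s: 21.0
tool_pos: [0.5618, -0.0182, 0.1777]
ft_force: [0.2, -0.7, -0.0]
grip_width: 1.001
t 21.0 pos [ 0.5618 -0.0182  0.1777] az 92.8 F [ 0.2 -0.7 -0. ] gw 1.001 tilt [-0.0471 -0.0115]
frac [ 0.0636 -0.0005  0.0032] rows 0.95326565302025 turn 0.007
```

```bash
python3 -m pendant '{"dp":[[0.035,0,0.001],[0.035,0,0.001],[0.035,0,0.001],[0,0,0],[0,0,0]],"turn":[0.007,0,0,0,0]}'|grep -v eef;python3 -c "
from h import *
go((.562,-.019,.066),92.6)"
```

```text
time_s: 21.62
tool_pos: [0.5625, -0.0183, 0.1007]
ft_force: [-0.2, -0.8, 0.1]
grip_width: 1.001
t 21.62 pos [ 0.5625 -0.0183  0.1007] az 92.65 F [-0.2 -0.8  0.1] gw 1.001 tilt [-0.0411 -0.0118]
frac [ 0.0463 -0.0004  0.0012] rows 0.6939641309517319 turn 0.002
```

```bash
python3 -m pendant '{"dp":[[0.02,0,0.0005],[0,0,0],[0.02,0,0.0005],[0,0,0],[0,0,0]],"turn":[0,0,0,0,0]}'|grep -v eef;python3 -m pendant '{"dp":[[0,0,0],[0,0,0],[0,0,0],[0,0,0],[0,0,0],[0,0,0]],"turn":[0,0,0,0,0,0]}' 1 45 | grep -v eef
```

```text
time_s: 22.25
tool_pos: [0.5634, -0.0187, 0.0714]
ft_force: [0.2, 0.7, -0.1]
grip_width: 0.999
time_s: 23.0
tool_pos: [0.5639, -0.0205, 0.0725]
ft_force: [-0.0, -1.1, -0.1]
grip_width: 0.268
```

```bash
python3 -m pendant '{"dp":[[0,0,-0.015],[0,0,-0.02],[0,0,-0.02],[0,0,-0.02],[0,0,-0.02],[0,0,-0.02],[0,0,0]],"turn":[0,0,0,0,0,0,0]}'|grep -v eef;python3 -c "
from h import *
go((.4585,-.0235,.072),92.6)"
```

```text
time_s: 23.88
tool_pos: [0.4714, -0.025, 0.0725]
ft_force: [-0.1, -1.7, 1.0]
grip_width: 0.264
t 23.88 pos [ 0.4714 -0.025   0.0725] az 92.56 F [-0.1 -1.7  1. ] gw 0.264 tilt [-0.0384 -0.0158]
frac [ 0.0013  0.0028 -0.0171] rows 0.25638457465218445 turn -0.001
```

```bash
python3 -m pendant '{"dp":[[0,0,-0.012],[0,0,0],[0,0,-0.008],[0,0,0]],"turn":[0,0,0,0]}'|grep -v eef;python3 -m pendant '{"dp":[[0,0,-0.006],[0,0,0],[0,0,0]],"turn":[0,0,0]}'|grep -v eef
```

```text
time_s: 24.38
tool_pos: [0.4554, -0.0258, 0.0725]
ft_force: [-1.3, -3.4, -2.0]
grip_width: 0.267
time_s: 24.75
tool_pos: [0.4526, -0.0259, 0.0725]
ft_force: [0.5, -1.9, -2.9]
grip_width: 0.268
```

```bash
python3 -m pendant '{"dp":[[0,0,0],[0,0,0],[0,0,0],[0,0,0],[0,0,0]],"turn":[0,0,0,0,0]}' -1 40|grep -v eef;python3 -m pendant '{"dp":[[-0.02,0,0],[-0.04,0,0],[-0.05,0,0],[-0.05,0,0],[-0.02,0,0],[0,0,0],[0,0,0]],"turn":[0,0,0,0,0,0,0]}'|grep -v eef;python3 -c "
from h import *
t=capture('top');cv2.imwrite('pics/t11f.png',t[:,:,::-1]);s=capture('side');crop(0,s,170,80,400,290,3.4,'s11');
go((.4,.3,.2),92.6)"
```

```text
time_s: 25.38
tool_pos: [0.4529, -0.0254, 0.074]
ft_force: [0.1, -0.1, -0.3]
grip_width: 1.001
time_s: 26.25
tool_pos: [0.4571, -0.0231, 0.2153]
ft_force: [0.7, 0.4, 0.1]
grip_width: 0.998
t 26.35 pos [ 0.4569 -0.0231  0.215 ] az 92.61 F [0.2 0.6 0.6] gw 0.998 tilt [-0.0342 -0.0152]
frac [ 0.0161  0.4341 -0.0556] rows 6.511084956772557 turn 0.0
```

View pics/s11.png

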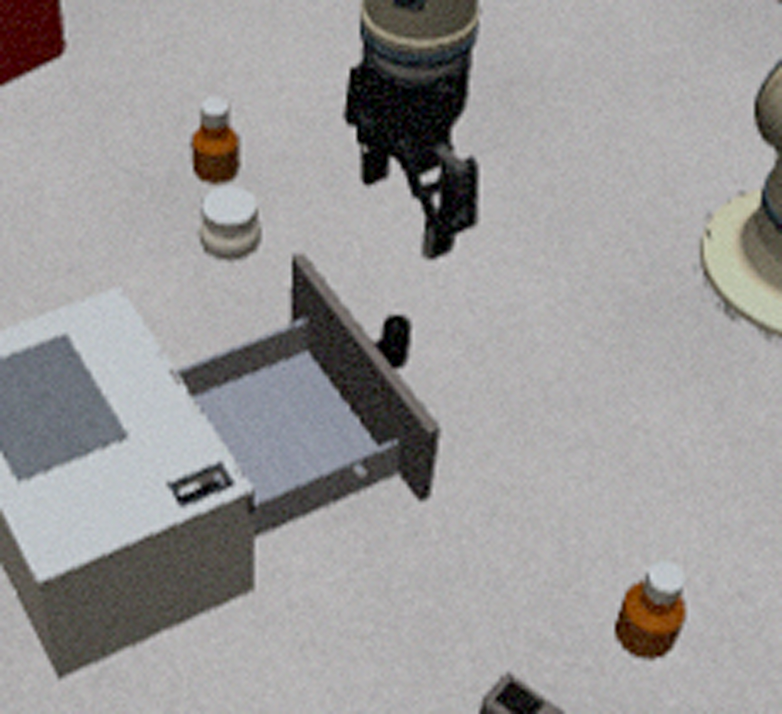

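View pics/t11f.png

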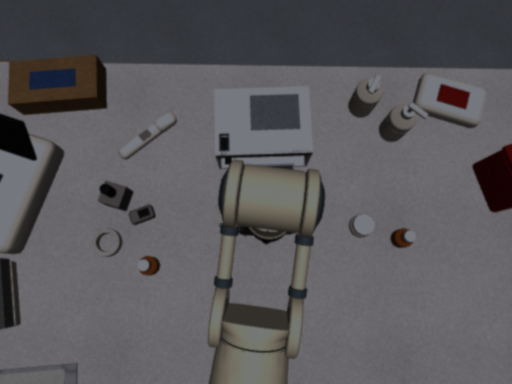

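```bash
python3 -c "
from h import *
g=lambda x,y:((x+.5)/3.4-.5+170,(y+.5)/3.4-.5+80)
for p in[(437,430),(302,257)]:print('panel',onplane('side',*g(*p),.103))
print('handle',onplane('side',*g(398,325),.102))
print('A',onplane('side',*g(665,577),.082),'B',onplane('side',*g(215,109),.082))
t=cv2.imread('pics/t11f.png')[:,:,::-1];crop(0,t,340,200,440,260,7,'t_b2');crop(0,t,120,240,180,290,7,'t_a2')"
```

```text
panel [0.47991765 0.09025828 0.103     ]
panel [ 0.49043827 -0.12746098  0.103     ]
handle [ 0.45305184 -0.02206959  0.102     ]
A [0.38582548 0.27063205 0.082     ] B [ 0.46649425 -0.36674445  0.082     ]
```

View pics/t_b2.png

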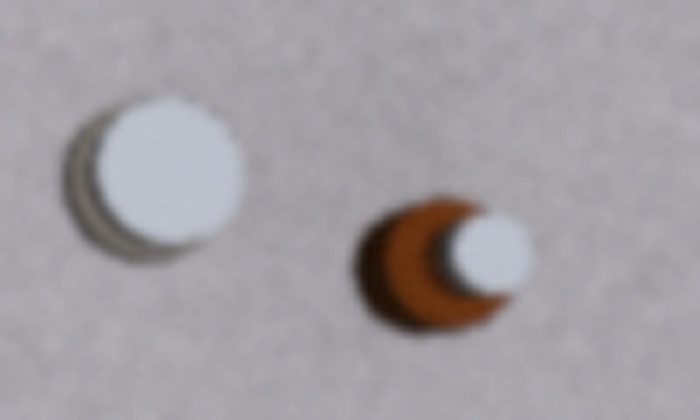

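View pics/t_a2.png

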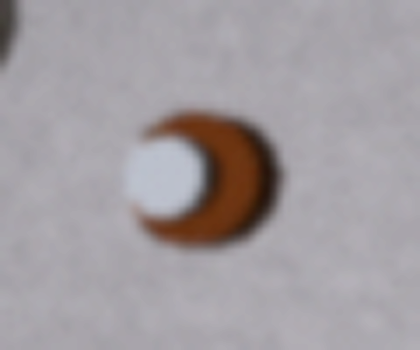

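```bash
python3 -c "
from h import *
g=lambda x,y,x0,y0:((x+.5)/7-.5+x0,(y+.5)/7-.5+y0)
print('A',onplane('top',*g(166,177,120,240),.082),'B',onplane('top',*g(489,253,340,200),.082))
go((.385,.2695,.2),92.6)"; python3 -m pendant '{"dp":[[0,0.02,-0.004],[0,0.04,-0.008],[0,0.055,-0.011],[0,0.055,-0.011],[0,0.055,-0.011],[0,0.055,-0.011],[0,0.04,-0.008],[0,0.02,-0.004],[0,0,0],[0,0,0]],"turn":[0,0,0,0,0,0,0,0,0,0]}'|grep -v eef;python3 -c "
from h import *
go((.385,.2695,.12),92.6)"
```

```text
A [0.38341073 0.26874346 0.082     ] B [ 0.46434532 -0.37172615  0.082     ]
t 26.35 pos [ 0.4569 -0.0231  0.215 ] az 92.61 F [0.2 0.6 0.6] gw 0.998 tilt [-0.0342 -0.0152]
frac [ 0.0174  0.3944 -0.0774] rows 5.915457164953097 turn 0.0
time_s: 27.6
tool_pos: [0.3864, 0.2408, 0.2059]
ft_force: [-0.5, -0.6, 0.7]
grip_width: 1.0
t 27.6 pos [0.3864 0.2408 0.2059] az 92.67 F [-0.5 -0.6  0.7] gw 1.0 tilt [-0.0472 -0.0165]
frac [0.1138 0.04   0.0054] rows 1.7073551336320891 turn 0.002
```

```bash
python3 -m pendant '{"dp":[[0.01,0.02,0.003],[0.01,0.018,0.003],[0.02,0,0.001],[0.02,0,0.001],[0,0,0],[0,0,0]],"turn":[0,0,0,0,0,0]}'|grep -v eef;python3 -c "
from h import *
go((.385,.2695,.1),92.6)"
```

```text
time_s: 28.35
tool_pos: [0.3896, 0.2684, 0.1554]
ft_force: [-0.4, -0.5, -0.9]
grip_width: 1.001
t 28.35 pos [0.3896 0.2684 0.1554] az 92.45 F [-0.4 -0.5 -0.9] gw 1.001 tilt [-0.0493 -0.0182]
frac [ 0.0741  0.0029 -0.0024] rows 1.1110971540804573 turn -0.005
```

```bash
python3 -m pendant '{"dp":[[0.025,0.002,-0.001],[0.025,0.001,-0.001],[0.015,0,0],[0,0,0],[0,0,0]],"turn":[0,0,0,0,0]}'|grep -v eef;python3 -c "
from h import *
go((.3855,.2695,.049),92.6)
s=capture('side');crop(0,s,310,200,430,320,6,'s12')"
```

```text
time_s: 28.98
tool_pos: [0.3852, 0.2696, 0.1034]
ft_force: [0.4, -0.5, -0.5]
grip_width: 1.002
t 28.98 pos [0.3852 0.2696 0.1034] az 92.44 F [ 0.4 -0.5 -0.5] gw 1.002 tilt [-0.0491 -0.0182]
frac [0.0724 0.0011 0.004 ] rows 1.0855649372686553 turn -0.005
```

View pics/s12.png

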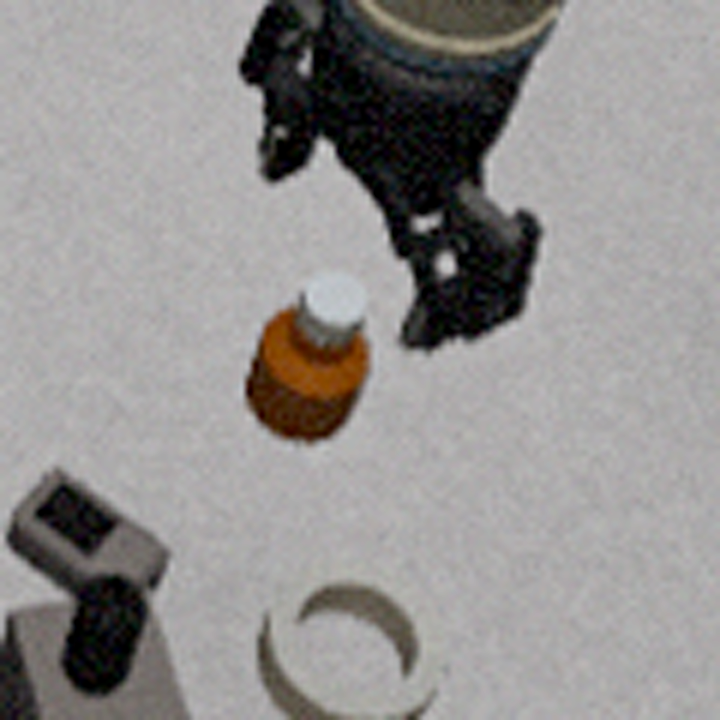

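```bash
python3 -m pendant '{"dp":[[0.025,0,0.002],[0,0,0],[0.025,0,0.001],[0,0,0],[0,0,0]],"turn":[0,0,0,0,0]}'|grep -v eef;python3 -c "
from h import *
go((.3845,.2695,.048),92.6)"
```

```text
time_s: 29.65
tool_pos: [0.3859, 0.269, 0.0635]
ft_force: [-0.2, 0.3, -0.1]
grip_width: 1.002
t 29.65 pos [0.3859 0.269  0.0635] az 92.43 F [-0.2  0.3 -0.1] gw 1.002 tilt [-0.0486 -0.0179]
frac [ 0.0207  0.0011 -0.0008] rows 0.30983072708348025 turn -0.006
```

```bash
python3 -m pendant '{"dp":[[0.02,0.001,0],[0,0,0],[0,0,0]],"turn":[0,0,0]}'|grep -v eef;python3 -m pendant '{"dp":[[0,0,0],[0,0,0],[0,0,0],[0,0,0],[0,0,0],[0,0,0],[0,0,0]],"turn":[0,0,0,0,0,0,0]}' 1 22 | grep -v eef;python3 -c "
from h import *
go((.3845,.2695,.2),92.6)"
```

```text
time_s: 30.02
tool_pos: [0.3853, 0.2697, 0.0477]
ft_force: [-0.5, 1.0, -0.3]
grip_width: 0.997
time_s: 30.9
tool_pos: [0.3857, 0.2699, 0.0486]
ft_force: [-0.1, -0.4, 0.0]
grip_width: 0.324
t 30.9 pos [0.3857 0.2699 0.0486] az 92.43 F [-0.1 -0.4  0. ] gw 0.324 tilt [-0.0468 -0.0168]
frac [-0.2016 -0.0035 -0.0112] rows 3.0234402787458956 turn -0.006
```

```bash
python3 -m pendant '{"dp":[[-0.015,0,0],[-0.03,0,0],[-0.035,0,0],[-0.035,0,0],[-0.035,0,0],[-0.035,0,0],[-0.02,0,0],[0,0,0],[0,0,0]],"turn":[0,0,0,0,0,0,0,0,0]}'|grep -v eef;python3 -c "
from h import *
go((.5684,.016,.205),92.6)
s=capture('side');crop(0,s,310,150,430,270,5,'s13')"
```

```text
time_s: 32.02
tool_pos: [0.3925, 0.2722, 0.2091]
ft_force: [-0.3, -0.1, -1.7]
grip_width: 0.317
t 32.02 pos [0.3925 0.2722 0.2091] az 92.43 F [-0.3 -0.1 -1.7] gw 0.317 tilt [-0.0478 -0.0174]
frac [ 1.000e-04 -3.511e-01  2.201e-01] rows 5.2668095162078 turn -0.006
```

View pics/s13.png

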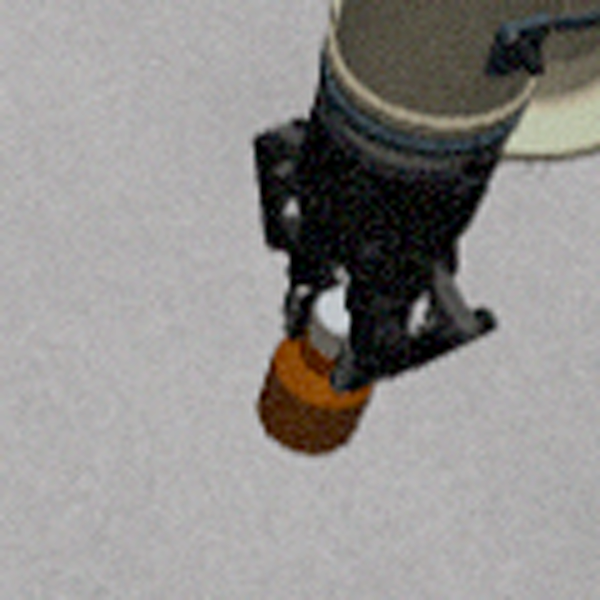

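```bash
python3 -m pendant '{"dp":[[0,-0.02,0.012],[0,-0.04,0.025],[0,-0.05,0.031],[0,-0.05,0.031],[0,-0.05,0.031],[0,-0.05,0.031],[0,-0.04,0.025],[0,-0.02,0.012],[0,0,0],[0,0,0]],"turn":[0,0,0,0,0,0,0,0,0,0]}'|grep -v eef;python3 -c "
from h import *
go((.5684,.016,.18),92.6)"
```

```text
time_s: 33.33
tool_pos: [0.5541, 0.0237, 0.1962]
ft_force: [0.9, -0.3, -1.9]
grip_width: 0.318
t 33.33 pos [0.5541 0.0237 0.1962] az 92.38 F [ 0.9 -0.3 -1.9] gw 0.318 tilt [-0.0615 -0.0213]
frac [ 0.0206 -0.0106  0.02  ] rows 0.30926247985376903 turn -0.007
```

```bash
python3 -m pendant '{"dp":[[0.01,-0.01,0.018],[0.01,0,0.002],[0.01,0,0.001],[0,0,0],[0,0,0]],"turn":[-0.007,0,0,0,0]}'|grep -v eef;python3 -c "
from h import *
go((.5684,.016,.1),92.6)
s=capture('side');crop(0,s,180,130,320,270,5,'s14')"
```

```text
time_s: 33.95
tool_pos: [0.5688, 0.0188, 0.1711]
ft_force: [0.3, 0.3, -1.3]
grip_width: 0.324
t 33.95 pos [0.5688 0.0188 0.1711] az 92.86 F [ 0.3  0.3 -1.3] gw 0.324 tilt [-0.0618 -0.021 ]
frac [ 0.0947 -0.002   0.0052] rows 1.4210027558661864 turn 0.009
```

View pics/s14.png

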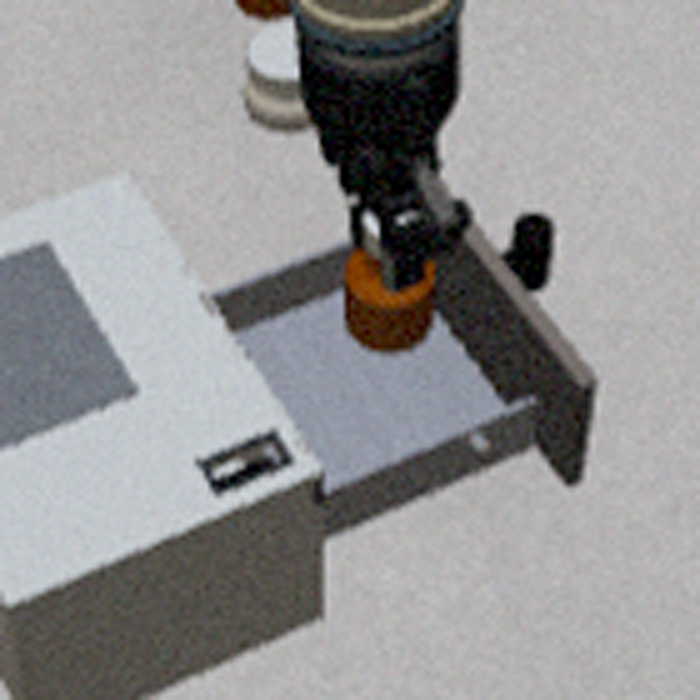

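```bash
python3 -m pendant '{"dp":[[0.025,-0.001,0.003],[0.03,-0.001,0.002],[0.03,0,0.002],[0,0,0],[0,0,0]],"turn":[0.005,0,0,0,0]}'|grep -v eef;python3 -c "
from h import *
go((.5684,.016,.066),92.6)"
```

```text
time_s: 34.62
tool_pos: [0.5699, 0.0159, 0.103]
ft_force: [-1.3, 0.7, 0.1]
grip_width: 0.314
t 34.62 pos [0.5699 0.0159 0.103 ] az 92.67 F [-1.3  0.7  0.1] gw 0.314 tilt [-0.062  -0.0209]
frac [0.0493 0.0011 0.0011] rows 0.7395144351514711 turn 0.002
```

```bash
python3 -m pendant '{"dp":[[0.02,0,0.001],[0,0,0],[0.018,0,0.001],[0,0,0]],"turn":[0,0,0,0]}'|grep -v eef;python3 -m pendant '{"dp":[[0.007,0,0],[0,0,0]],"turn":[0,0]}'|grep -v eef;python3 -m pendant '{"dp":[[0.005,0,0],[0,0,0]],"turn":[0,0]}'|grep -v eef
```

```text
time_s: 35.12
tool_pos: [0.5704, 0.0153, 0.074]
ft_force: [0.8, 0.1, -1.5]
grip_width: 0.315
time_s: 35.38
tool_pos: [0.5702, 0.0152, 0.0687]
ft_force: [0.7, 0.8, -1.6]
grip_width: 0.321
time_s: 35.62
tool_pos: [0.5702, 0.0151, 0.065]
ft_force: [0.2, -0.4, -1.7]
grip_width: 0.321
```

```bash
python3 -m pendant '{"dp":[[0.003,0,0],[0,0,0]],"turn":[0,0]}'|grep -v eef; python3 -m pendant '{"dp":[[0.002,0,0],[0,0,0]],"turn":[0,0]}'|grep -v eef
```

```text
time_s: 35.88
tool_pos: [0.5707, 0.015, 0.0638]
ft_force: [0.3, -0.3, -1.8]
grip_width: 0.317
time_s: 36.12
tool_pos: [0.5712, 0.015, 0.0637]
ft_force: [0.5, 0.0, -1.7]
grip_width: 0.321
```

```bash
python3 -m pendant '{"dp":[[0,0,0],[0,0,0],[0,0,0],[0,0,0],[0,0,0]],"turn":[0,0,0,0,0]}' -1 22|grep -v eef;python3 -m pendant '{"dp":[[-0.02,0,0],[-0.035,0,0],[-0.05,0,0],[-0.05,0,0],[-0.03,0,0],[0,0,0],[0,0,0]],"turn":[0,0,0,0,0,0,0]}'|grep -v eef;python3 -c "
from h import *
s=capture('side');crop(0,s,180,80,320,270,4,'s15');
go((.4655,-.369,.2),92.6)"
```

```text
time_s: 36.75
tool_pos: [0.5709, 0.0149, 0.063]
ft_force: [0.1, 0.9, -0.0]
grip_width: 1.003
time_s: 37.62
tool_pos: [0.579, 0.0181, 0.211]
ft_force: [-1.0, 0.1, -0.4]
grip_width: 1.0
t 37.67 pos [0.579  0.0181 0.211 ] az 92.66 F [ 0.3  0.3 -0.3] gw 1.0 tilt [-0.0514 -0.0212]
frac [ 0.0334 -0.5082 -0.1735] rows 7.622455874731793 turn 0.002
```

View pics/s15.png

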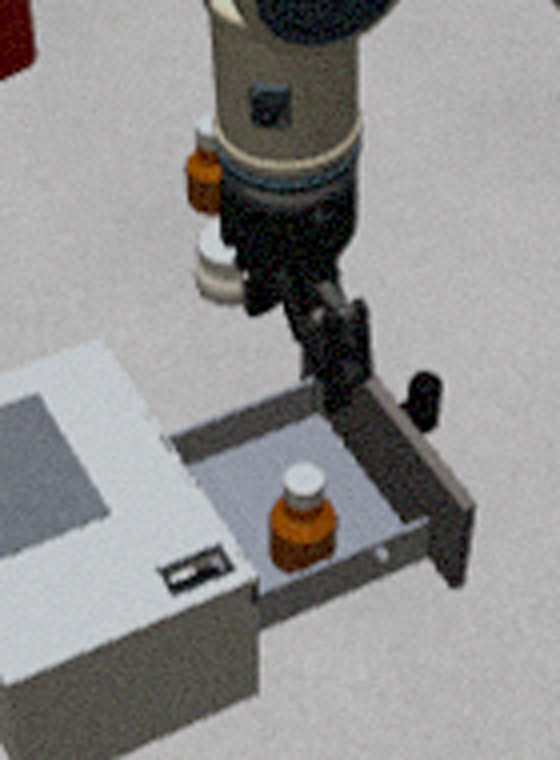

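```bash
python3 -c "
from h import *
print(onplane('side',305.5/4-.5+180,473.5/4-.5+80,.097))"; python3 -m pendant '{"dp":[[0,-0.03,-0.01],[0,-0.055,-0.019],[0,-0.065,-0.023],[0,-0.065,-0.023],[0,-0.065,-0.023],[0,-0.065,-0.023],[0,-0.065,-0.023],[0,-0.05,-0.016],[0,-0.02,-0.006],[0,0,0]],"turn":[0,0,0,0,0,0,0,0,0,0]}'|grep -v eef;python3 -m pendant '{"dp":[[0,0,0]],"turn":[0]}'|grep -v eef;python3 -c "
from h import *
go((.4655,-.369,.2),92.6)
t=capture('top');crop(0,t,340,200,440,260,7,'t_b3');s=capture('side');crop(0,s,180,60,300,180,6,'s16')"
```

```text
[0.56727844 0.01197917 0.097     ]
time_s: 38.92
tool_pos: [0.4642, -0.3552, 0.2082]
ft_force: [-0.2, 0.7, 0.4]
grip_width: 1.0
time_s: 39.05
tool_pos: [0.4645, -0.354, 0.2077]
ft_force: [-0.2, 0.7, 0.2]
grip_width: 0.998
t 39.05 pos [ 0.4645 -0.354   0.2077] az 92.9 F [-0.2  0.7  0.2] gw 0.998 tilt [-0.0734 -0.0098]
frac [ 0.0103 -0.02    0.001 ] rows 0.2995379452820475 turn 0.01
```

View pics/s16.png

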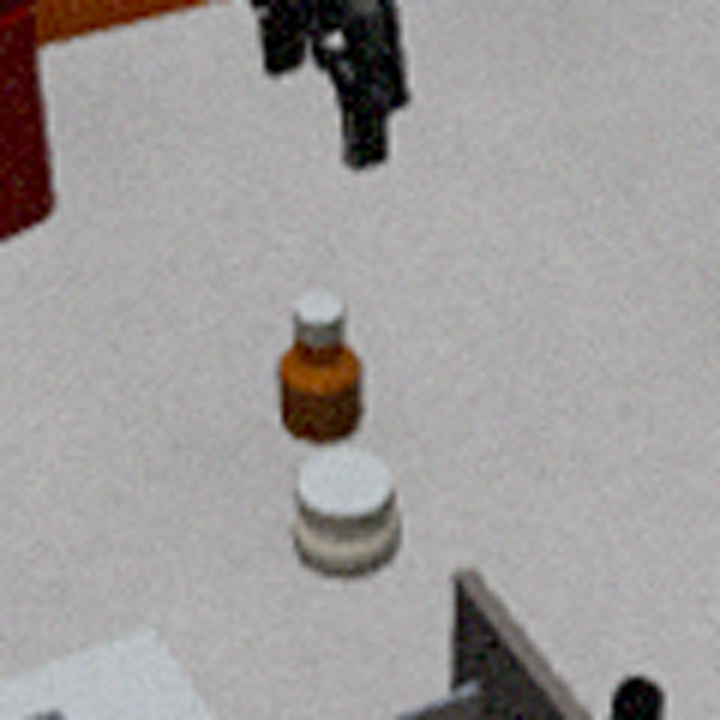

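View pics/t_b3.png

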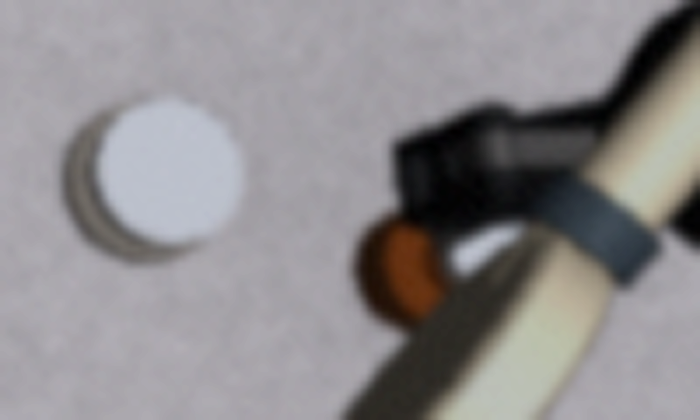

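```bash
python3 -c "
from h import *
print(onplane('side',319.5/6-.5+180,307.5/6-.5+60,.082))"; python3 -m pendant '{"dp":[[0.01,-0.019,0.002],[0,0,0],[0.03,0,0.0025],[0.03,0,0.0025],[0.02,0,0.0015],[0,0,0],[0,0,0]],"turn":[0.01,0,0,0,0,0,0]}'|grep -v eef;python3 -c "
from h import *
go((.4642,-.3695,.09),92.6)"
```

```text
[ 0.46485356 -0.37148223  0.082     ]
time_s: 40.02
tool_pos: [0.469, -0.368, 0.1397]
ft_force: [0.9, 0.1, 0.5]
grip_width: 0.997
t 40.02 pos [ 0.469  -0.368   0.1397] az 92.8 F [0.9 0.1 0.5] gw 0.997 tilt [-0.0707 -0.0118]
frac [ 0.0665 -0.0011 -0.0017] rows 0.9977382606156963 turn 0.007
```

```bash
python3 -m pendant '{"dp":[[0.025,-0.001,-0.001],[0.025,-0.001,0.001],[0.015,0,0.001],[0,0,0],[0,0,0]],"turn":[0,0,0,0,0]}'|grep -v eef;python3 -c "
from h import *
go((.4642,-.3695,.048),92.6)
s=capture('side');crop(0,s,180,60,300,180,6,'s17')"
```

```text
time_s: 40.65
tool_pos: [0.4663, -0.3704, 0.0882]
ft_force: [-0.5, 0.5, 0.2]
grip_width: 1.001
t 40.65 pos [ 0.4663 -0.3704  0.0882] az 92.79 F [-0.5  0.5  0.2] gw 1.001 tilt [-0.0701 -0.0123]
frac [0.0537 0.0018 0.0011] rows 0.8054898439445183 turn 0.006
```

View pics/s17.png

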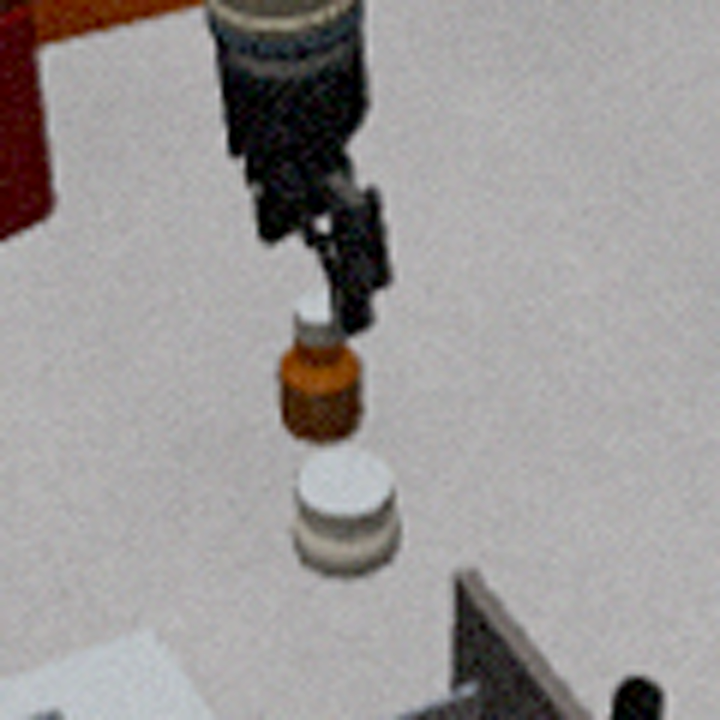

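```bash
python3 -m pendant '{"dp":[[0.02,0.001,0.001],[0,0,0],[0.02,0,0.0005],[0,0,0],[0,0,0]],"turn":[0,0,0,0,0]}'|grep -v eef;python3 -c "
from h import *
go((.4642,-.3695,.048),92.6)"
```

```text
time_s: 41.32
tool_pos: [0.4655, -0.3701, 0.0568]
ft_force: [0.7, -0.1, 0.9]
grip_width: 0.998
t 41.33 pos [ 0.4655 -0.3701  0.0568] az 92.8 F [ 0.7 -0.1  0.9] gw 0.998 tilt [-0.0691 -0.0131]
frac [ 0.0117  0.001  -0.0009] rows 0.17623816447375476 turn 0.007
```

```bash
python3 -m pendant '{"dp":[[0.01,0,-0.0005],[0,0,0],[0,0,0]],"turn":[0,0,0]}'|grep -v eef;python3 -m pendant '{"dp":[[0,0,0],[0,0,0],[0,0,0],[0,0,0],[0,0,0],[0,0,0],[0,0,0]],"turn":[0,0,0,0,0,0,0]}' 1 22 | grep -v eef;python3 -m pendant '{"dp":[[-0.015,0,0],[-0.03,0,0],[-0.035,0,0],[-0.035,0,0],[-0.035,0,0],[-0.035,0,0],[-0.02,0,0],[0,0,0],[0,0,0]],"turn":[0,0,0,0,0,0,0,0,0]}'|grep -v eef;python3 -c "
from h import *
go((.5716,-.054,.205),92.6)"
```

```text
time_s: 41.7
tool_pos: [0.4647, -0.3704, 0.0492]
ft_force: [-0.3, 0.6, 1.2]
grip_width: 1.0
time_s: 42.58
tool_pos: [0.4649, -0.3707, 0.0498]
ft_force: [-0.1, -0.3, -0.5]
grip_width: 0.321
time_s: 43.7
tool_pos: [0.4753, -0.3675, 0.2098]
ft_force: [-0.1, -0.5, -1.8]
grip_width: 0.316
t 43.7 pos [ 0.4753 -0.3675  0.2098] az 92.81 F [-0.1 -0.5 -1.8] gw 0.316 tilt [-0.0691 -0.0125]
frac [-0.0076  0.4112  0.1485] rows 6.167644655939178 turn 0.007
```

```bash
python3 -m pendant '{"dp":[[0,0.02,0.007],[0,0.045,0.016],[0,0.058,0.021],[0,0.058,0.021],[0,0.058,0.021],[0,0.058,0.021],[0,0.045,0.016],[0,0.02,0.008],[0,0,0],[0,0,0]],"turn":[0,0,0,0,0,0,0,0,0,0]}'|grep -v eef;python3 -c "
from h import *
go((.5716,-.054,.18),92.6)"
```

```text
time_s: 44.95
tool_pos: [0.5585, -0.0759, 0.1897]
ft_force: [1.2, -0.7, -1.0]
grip_width: 0.318
t 44.95 pos [ 0.5585 -0.0759  0.1897] az 92.88 F [ 1.2 -0.7 -1. ] gw 0.318 tilt [-0.0846 -0.0044]
frac [0.0113 0.0284 0.0199] rows 0.425294864929674 turn 0.009
```

```bash
python3 -m pendant '{"dp":[[0,0.024,0.018],[0,0,0],[0.02,0,0.003],[0,0,0],[0,0,0]],"turn":[0.009,0,0,0,0]}'|grep -v eef;python3 -c "
from h import *
go((.5716,-.054,.105),92.6)
s=capture('side');crop(0,s,180,130,320,270,5,'s18')"
```

```text
time_s: 45.58
tool_pos: [0.5707, -0.0629, 0.172]
ft_force: [-0.6, -0.1, -0.9]
grip_width: 0.322
t 45.58 pos [ 0.5707 -0.0629  0.172 ] az 92.17 F [-0.6 -0.1 -0.9] gw 0.322 tilt [-0.086  -0.0058]
frac [0.0888 0.012  0.0093] rows 1.3315939231289708 turn -0.014
```

View pics/s18.png

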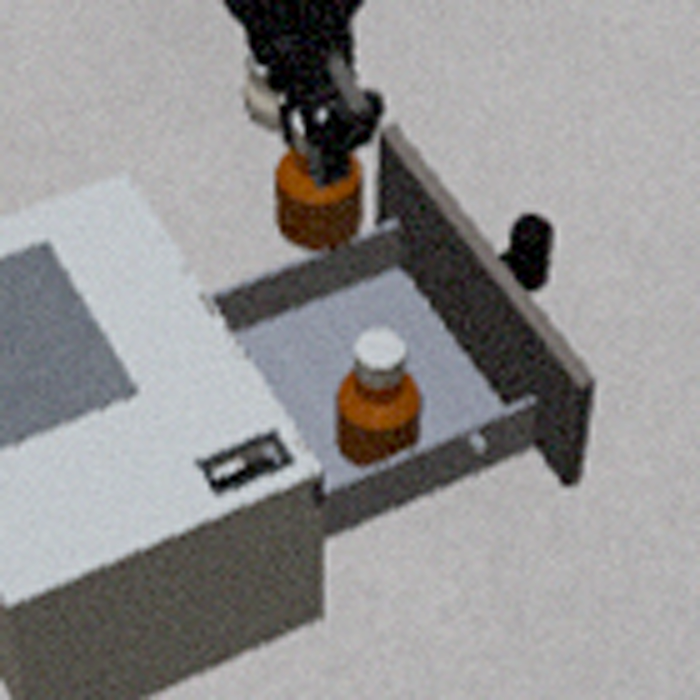

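```bash
python3 -m pendant '{"dp":[[0.005,0.008,0.002],[0,0,0],[0.025,0,0.003],[0.025,0,0.003],[0,0,0],[0,0,0]],"turn":[-0.01,0,0,0,0,0]}'|grep -v eef;python3 -c "
from h import *
go((.571,-.057,.07),92.6)"
```

```text
time_s: 46.38
tool_pos: [0.5725, -0.0562, 0.1262]
ft_force: [0.3, 0.2, -1.7]
grip_width: 0.32
t 46.38 pos [ 0.5725 -0.0562  0.1262] az 92.51 F [ 0.3  0.2 -1.7] gw 0.32 tilt [-0.088  -0.0055]
frac [ 0.0748 -0.0008  0.0046] rows 1.1216389360878154 turn -0.003
```

```bash
python3 -m pendant '{"dp":[[0.025,0,0.002],[0.025,0,0.002],[0,0,0],[0.012,0,0.001],[0,0,0],[0,0,0]],"turn":[0,0,0,0,0,0]}'|grep -v eef;python3 -c "
from h import *
go((.571,-.057,.067),92.6)"
```

```text
time_s: 47.12
tool_pos: [0.5723, -0.0565, 0.0767]
ft_force: [0.6, -0.4, -0.9]
grip_width: 0.323
t 47.12 pos [ 0.5723 -0.0565  0.0767] az 92.5 F [ 0.6 -0.4 -0.9] gw 0.323 tilt [-0.0872 -0.0057]
frac [ 0.013  -0.0006 -0.0007] rows 0.19548061345268744 turn -0.003
```

```bash
python3 -m pendant '{"dp":[[0.01,0,0],[0,0,0]],"turn":[0,0]}'|grep -v eef; python3 -m pendant '{"dp":[[0.004,0,0],[0,0,0]],"turn":[0,0]}'|grep -v eef;python3 -m pendant '{"dp":[[0.003,0,0],[0,0,0]],"turn":[0,0]}'|grep -v eef
```

```text
time_s: 47.38
tool_pos: [0.5719, -0.0566, 0.0693]
ft_force: [-0.2, -0.3, -1.3]
grip_width: 0.321
time_s: 47.62
tool_pos: [0.5718, -0.0566, 0.0663]
ft_force: [0.1, 0.2, -1.4]
grip_width: 0.318
time_s: 47.88
tool_pos: [0.5719, -0.0567, 0.0646]
ft_force: [0.1, -0.5, -0.9]
grip_width: 0.318
```

```bash
python3 -m pendant '{"dp":[[0.002,0,0],[0,0,0]],"turn":[0,0]}'|grep -v eef; python3 -m pendant '{"dp":[[0,0,0],[0,0,0],[0,0,0],[0,0,0],[0,0,0]],"turn":[0,0,0,0,0]}' -0.2 22|grep -v eef;python3 -m pendant '{"dp":[[-0.02,0,0],[-0.035,0,0],[-0.05,0,0],[-0.05,0,0],[-0.03,0,0],[0,0,0],[0,0,0]],"turn":[0,0,0,0,0,0,0]}'|grep -v eef;python3 -c "
from h import *
s=capture('side');crop(0,s,180,80,320,270,4,'s19');
go((.45,-.025,.2),92.6)"
```

```text
time_s: 48.12
tool_pos: [0.5724, -0.0567, 0.0645]
ft_force: [-1.1, 0.1, -1.0]
grip_width: 0.319
time_s: 48.75
tool_pos: [0.5722, -0.0566, 0.064]
ft_force: [-0.7, -0.2, -0.2]
grip_width: 0.602
time_s: 49.62
tool_pos: [0.5843, -0.0557, 0.2117]
ft_force: [-0.2, -0.1, 0.1]
grip_width: 0.594
t 49.67 pos [ 0.5843 -0.0557  0.2117] az 92.5 F [ 0.4 -1.5  1.1] gw 0.598 tilt [-0.0795 -0.0065]
frac [ 0.0295  0.0488 -0.1754] rows 2.630272863058519 turn -0.003
```

View pics/s19.png

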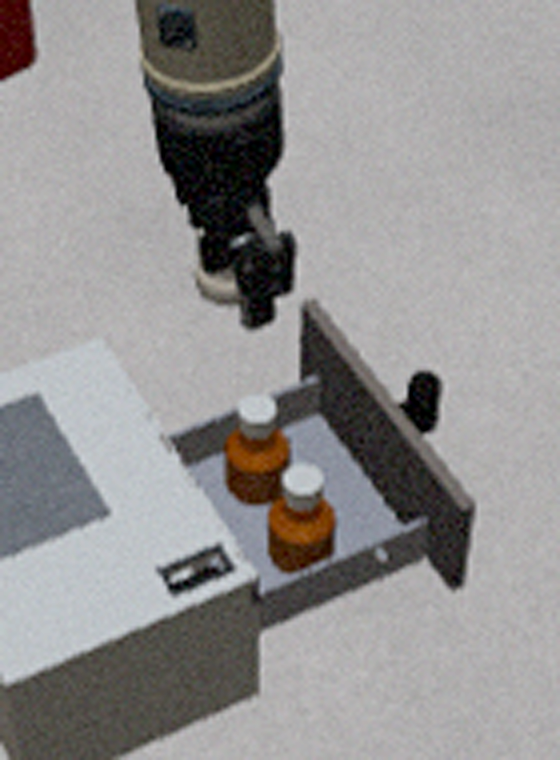

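```bash
python3 -m pendant '{"dp":[[0,0.008,-0.03],[0,0.012,-0.045],[0,0.014,-0.05],[0,0.01,-0.035],[0,0,-0.01],[0,0,0],[0,0,0]],"turn":[0,0,0,0,0,0,0]}' -1 40|grep -v eef;python3 -c "
from h import *
go((.452,-.0225,.14),92.6)
t=capture('top');crop(0,t,190,90,340,240,5,'t20')
s=capture('side');crop(0,s,180,120,300,240,6,'s20')"
```

```text
time_s: 50.55
tool_pos: [0.4505, -0.0277, 0.2132]
ft_force: [-0.1, 0.1, 0.1]
grip_width: 1.003
t 50.55 pos [ 0.4505 -0.0277  0.2132] az 92.47 F [-0.1  0.1  0.1] gw 1.003 tilt [-0.093  -0.0048]
frac [0.097  0.007  0.0114] rows 1.454325930092773 turn -0.004
```

View pics/s20.png

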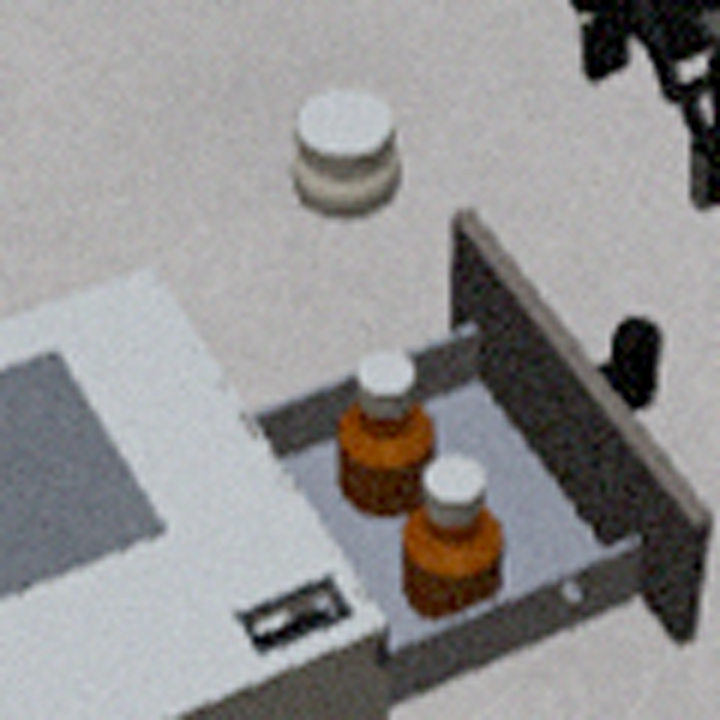

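View pics/t20.png

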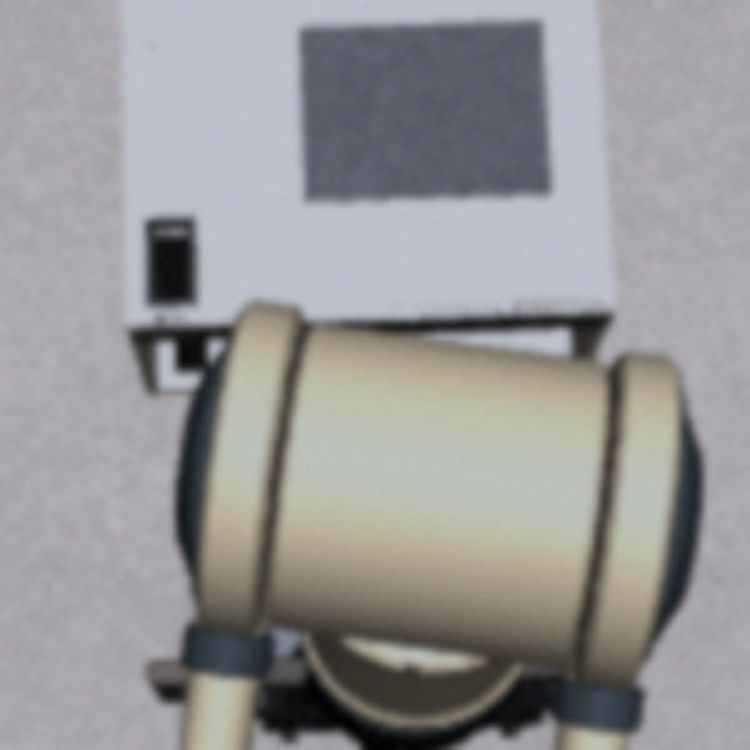

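```bash
python3 -c "
from h import *
c=np.array([.570,-.019]);th=np.radians(2.6);R=np.array([[np.cos(th),np.sin(th)],[-np.sin(th),np.cos(th)]])
for p in[(455,475),(386,370)]:
  q=onplane('side',(p[0]+.5)/6-.5+180,(p[1]+.5)/6-.5+120,.097);print(q,R@(q[:2]-c))
"; python3 -m pendant '{"dp":[[0,0.004,-0.02],[0,0,-0.02],[0.02,0,-0.004],[0.03,0,0],[0,0,0],[0,0,0]],"turn":[0,0,0,0,0,0]}' 1 40|grep -v eef;python3 -c "
from h import *
go((.415,-.0245,.076),92.6)"
```

```text
[0.5697728  0.01422817 0.097     ] [0.00128036 0.03320427]
[ 0.57095487 -0.05707597  0.097     ] [-0.00077336 -0.03808009]
time_s: 51.4
tool_pos: [0.4153, -0.0268, 0.1749]
ft_force: [-0.8, 0.4, 0.8]
grip_width: -0.001
t 51.4 pos [ 0.4153 -0.0268  0.1749] az 92.43 F [-0.8  0.4  0.8] gw -0.001 tilt [-0.0965 -0.0041]
frac [0.1313 0.0031 0.0125] rows 1.9690694467878447 turn -0.006
```

```bash
python3 -m pendant '{"dp":[[0.03,0.001,0.002],[0.035,0.001,0.003],[0.035,0,0.003],[0.025,0,0.003],[0.01,0,0],[0,0,0],[0,0,0]],"turn":[0,0,0,0,0,0,0]}' 1 40|grep -v eef;python3 -c "
from h import *
go((.6,-.0155,.078),92.6)
s=capture('side');crop(0,s,200,100,320,220,6,'s21')"
```

```text
time_s: 52.28
tool_pos: [0.4179, -0.0258, 0.0755]
ft_force: [0.4, 1.4, 0.1]
grip_width: -0.001
t 52.27 pos [ 0.4179 -0.0258  0.0755] az 92.43 F [0.4 1.4 0.1] gw -0.001 tilt [-0.0881 -0.0052]
frac [-0.0248  0.0034  0.2419] rows 3.628820523862595 turn -0.006
```

View pics/s21.png

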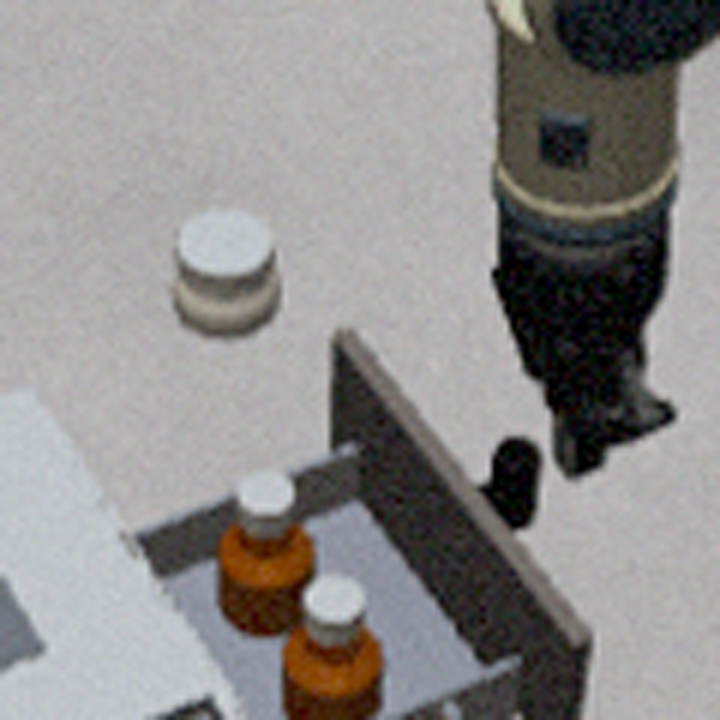

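```bash
python3 -m pendant '{"dp":[[-0.001,0.002,0.01],[-0.001,0,0.01],[-0.001,0,0.012],[-0.001,0,0.012],[-0.001,0,0.012],[-0.001,0,0.012],[-0.001,0,0.012],[-0.001,0,0.012]],"turn":[0,0,0,0,0,0,0,0]}'|grep -v eef;python3 -c "
from h import *
go((.6,-.0165,.078),92.6)"
```

```text
time_s: 53.32
tool_pos: [0.4924, -0.0208, 0.0767]
ft_force: [-0.6, -0.2, 1.1]
grip_width: -0.002
t 53.33 pos [ 0.4924 -0.0208  0.0767] az 92.44 F [-0.6 -0.2  1.1] gw -0.002 tilt [-0.0867 -0.0049]
frac [-0.0141 -0.0003  0.1429] rows 2.144188597543924 turn -0.005
```

```bash
python3 -m pendant '{"dp":[[-0.001,0,0.012],[-0.001,0,0.012],[-0.001,0,0.012],[-0.001,0,0.012],[-0.001,0,0.012],[0,0,0]],"turn":[0,0,0,0,0,0]}'|grep -v eef;python3 -c "
from h import *
go((.6,-.0165,.078),92.6)
s=capture('side');crop(0,s,150,110,290,250,5,'s22')"
```

```text
time_s: 54.08
tool_pos: [0.5415, -0.0188, 0.0764]
ft_force: [-0.4, -0.6, 0.8]
grip_width: 0.0
t 54.08 pos [ 0.5415 -0.0188  0.0764] az 92.44 F [-0.4 -0.6  0.8] gw 0.0 tilt [-0.0863 -0.005 ]
frac [-0.0089 -0.0003  0.0776] rows 1.1645947463403816 turn -0.005
```

View pics/s22.png

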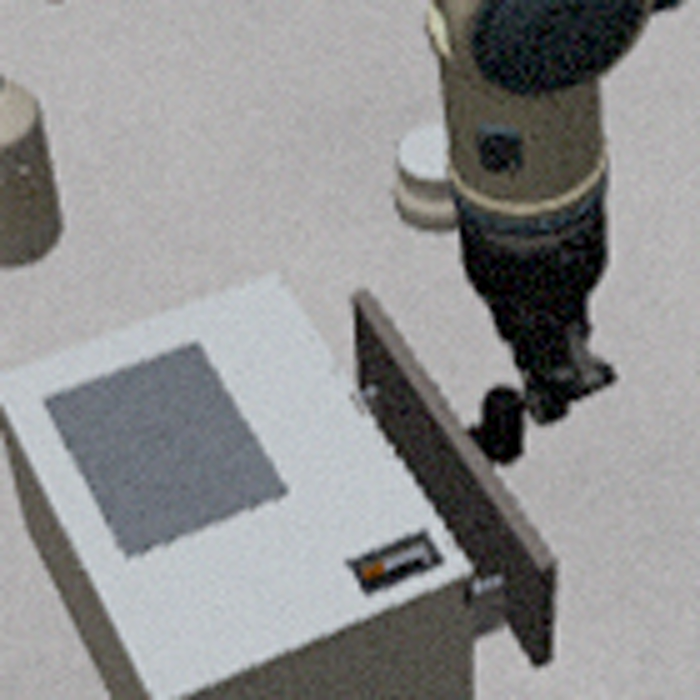

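```bash
python3 -m pendant '{"dp":[[-0.001,0,0.012],[-0.001,0,0.012]],"turn":[0,0]}'|grep -v eef;python3 -m pendant '{"dp":[[-0.001,0,0.012],[-0.001,0,0.012]],"turn":[0,0]}'|grep -v eef;python3 -m pendant '{"dp":[[-0.001,0,0.012]],"turn":[0]}'|grep -v eef
```

```text
time_s: 54.38
tool_pos: [0.5576, -0.0181, 0.0762]
ft_force: [-9.0, -0.1, 3.5]
grip_width: 0.003
time_s: 54.62
tool_pos: [0.5737, -0.0173, 0.0764]
ft_force: [-7.2, 0.2, 4.9]
grip_width: -0.002
time_s: 54.75
tool_pos: [0.5824, -0.0168, 0.0764]
ft_force: [-4.5, -0.0, 3.5]
grip_width: -0.001
```

```bash
python3 -m pendant '{"dp":[[-0.0007,0,0.008]],"turn":[0]}'|grep -v eef;python3 -m pendant '{"dp":[[-0.0007,0,0.008]],"turn":[0]}'|grep -v eef;python3 -c "
from h import *
s=capture('side');crop(0,s,150,110,290,250,5,'s23')"
```

```text
time_s: 54.88
tool_pos: [0.585, -0.0167, 0.0764]
ft_force: [-30.9, -1.4, 13.6]
grip_width: 0.001
time_s: 55.0
tool_pos: [0.5848, -0.0167, 0.0765]
ft_force: [-37.3, -0.2, 18.0]
grip_width: 0.002
```

View pics/s23.png

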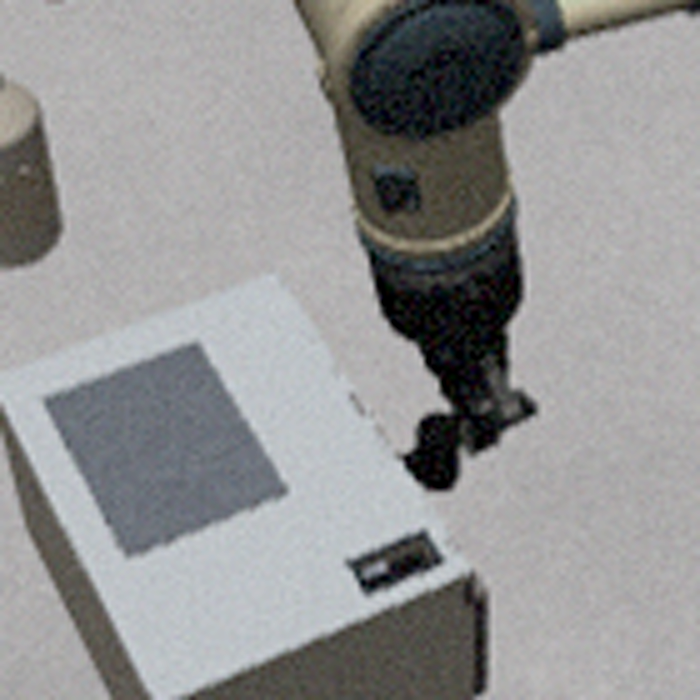

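```bash
python3 -m pendant '{"dp":[[0,0,-0.015],[0,0,-0.03],[0,0,-0.03],[-0.02,0,-0.02],[-0.05,0,0],[-0.05,0,0],[-0.05,0,0],[0,0,0],[0,0,0]],"turn":[0,0,0,0,0,0,0,0,0]}'|grep -v eef;python3 -c "
from h import *
s=capture('side');crop(0,s,140,160,260,280,5,'s24');cv2.imwrite('pics/s24f.png',s[:,:,::-1]);t=capture('top');cv2.imwrite('pics/t24f.png',t[:,:,::-1]);crop(0,t,205,80,325,190,6,'t24')"
```

```text
time_s: 56.18
tool_pos: [0.531, -0.0195, 0.2148]
ft_force: [-0.0, -0.2, 0.6]
grip_width: -0.001
```

View pics/s24.png

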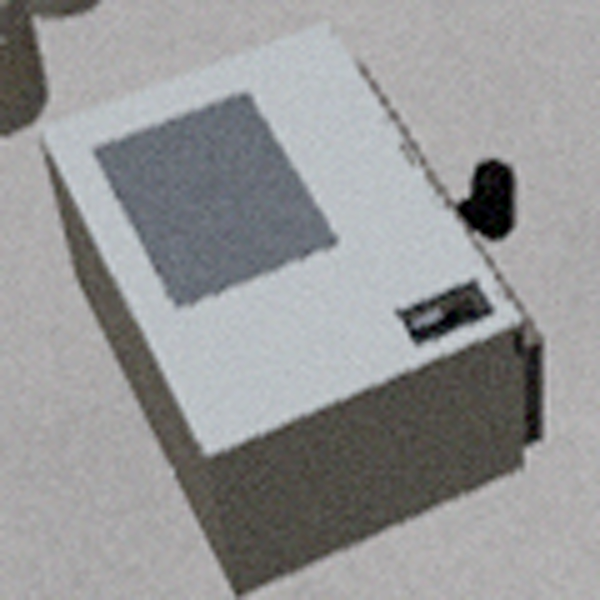

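View pics/s24f.png

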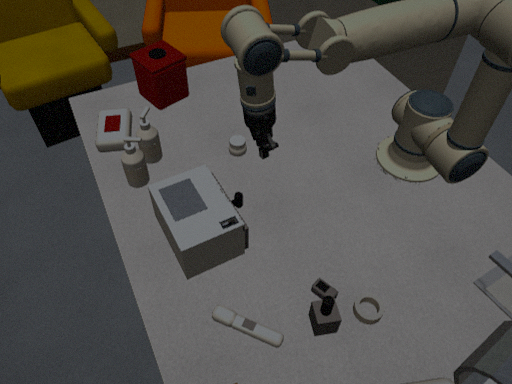

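View pics/t24f.png

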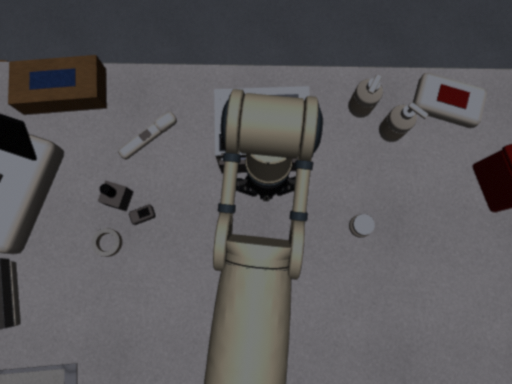

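```bash
python3 -m pendant '{"dp":[[0,0,0],[0,0,0],[0,0,0],[0,0,0],[0,0,0],[0,0,0]],"turn":[0,0,0,0,0,0]}'|grep -v eef;python3 -c "
from h import *
s=capture('side').astype(int);a=cv2.imread('pics/side0.png')[:,:,::-1].astype(int)
for n,(x0,y0,x1,y1) in dict(cab=(145,165,255,275),stand=(300,270,385,340)).items():
  d=abs(s-a)[y0:y1,x0:x1].max(2);print(n,d.mean(),(d>50).sum())
job_done()"
```

```text
time_s: 57.02
tool_pos: [0.5298, -0.0194, 0.2119]
ft_force: [0.0, 0.1, -0.4]
grip_width: -0.0
cab 5.099586776859504 0
stand 6.45781512605042 46
the job is handed in; nothing more can be done
```

The job is handed in at 57 s of the 210 s allowed. The rod released the tray and went back in its stand. The tray came out about 155 mm, both bottles present went in, and I pushed it home until it hit its stop. The hand-in gave no verdict.

**Last checks:**
- **Tray:** with the arm backed off, the camera view of the cabinet, handle and slot matched the first picture with no clear pixel differences. The spring did not push the tray out again, so I take it as latched.
- **Bottles:** one was knocked about 3 cm before I picked it, so I measured it again first. Both stood upright near the middle of the tray, about 33 mm left and 38 mm right of its centre line. I gripped them at 22 N. With the tray shut I could not see them.
- **Rod:** it stands upright in its stand. 46 pixels there differ from the start picture, which I read as the rod sitting slightly differently in its loose hole; I took no final measurement of its position.
- **Bystanders:** jar, tape roll and oximeter looked unmoved in the last pictures.
- **Forces:** the tab press read about 3.5 N. The final push against the tray's stop read about 37 N along the push (about 41 N in all), through the fingers.

The gripper's tilt crept up to about 5.5° over the run, and I allowed for it in the moves.

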